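# Pack, tally and flag a crate of coffee tins

## Task

Pack every small coffee tin that stands loose on the left of the bench, round or square, upright into the empty grey crate, setting each down without dropping it, and give the tally counter's lever one full stroke for every tin you pack, so that its dial, now at zero, ends at exactly the number of tins in the crate. When all are packed and counted, and not before, take the order board out of its sorter and lean it against the long side of the crate that faces the robot, its lower edge on the bench a little way out from the crate, and leave it resting there. Leave everything else on the bench where it stands.

Things in the scene. Friction and masses are not known exactly. Their poses are not given: they have to be found in the camera images.
- tin1: round steel coffee tin with plug lid and paper band, 62 mm diameter, 72 mm tall, about 180 g, standing on the left part of the bench; to be packed. Origin: centre of its underside, z up. May be absent
- tin2: round steel coffee tin with plug lid and paper band, 62 mm diameter, 72 mm tall, about 180 g, standing on the left part of the bench; to be packed. Origin: centre of its underside, z up. May be absent
- caddy1: square steel coffee tin (caddy) with lid and paper band, 72 mm tall, about 200 g, standing on the left part of the bench; to be packed; its sides are 58 mm wide (59 mm at the lid) and stand square to the body's x and y axes. Origin: centre of its underside, z up. May be absent
- caddy2: square steel coffee tin (caddy) with lid and paper band, 72 mm tall, about 200 g, standing on the left part of the bench; to be packed; its sides are 58 mm wide (59 mm at the lid) and stand square to the body's x and y axes. Origin: centre of its underside, z up. May be absent
- crate: empty grey stacking crate, fixed to the bench in the middle, open at the top: outside 200 mm (its x) by 300 mm (its y) by 100 mm high, walls 5 mm, inner floor 5 mm above the bench. Origin: centre of its underside at bench height; its -x side is the long side that faces the robot
- crate_floor: the crate's inner floor, 190 by 290 mm, 5 mm thick; origin as the crate's
- counter: hand tally counter (stroke counter), grey housing with open front on a steel foot 120 x 90 mm, screwed to the bench on the right, 104 mm high. Origin: bench height under the shaft (the foot reaches 55 mm to its -x and 65 mm to its +x). The shaft runs along its y axis, 60 mm above the bench; the lever sticks out to its -x side. A round dial with ten ticks and a black pointer is on its +y side
- lever_pad (a point): middle of the top face of the black finger pad (26 x 28 x 7 mm) at the end of the counter's lever, 78 mm from the shaft. At rest the lever rises 27 degrees above level (pad about 98 mm above the bench); pressed fully down it lies 18 degrees below level (pad about 39 mm above the bench)
- tally_lever (a joint): lever angle in rad: 0 at rest (up), 0.785 pressed fully down against its stop. A spring brings it back up when let go; pressing takes about 2 to 5 N at the pad
- count_wheel (a joint): angle of the counter's ratchet wheel and dial pointer in rad; 0 at the start (tally zero). Each full stroke of the lever (down to the stop, then let fully up again) advances it by one tooth = 0.628 rad = one count; it cannot be turned back, and a stroke that stops short does not give its full count
- sorter: low plywood board sorter, 166 mm (its x) by 110 mm (its y), 58 mm high, fixed to the bench on the right; its middle slot, along its x, is 13 mm wide and its floor lies 8 mm above the bench. Short black cards, up to 83 mm above the bench, stand in the two outer slots, 33 mm either side, and stay there. Counter and sorter may have changed places
- order_board: the order board: a stiff wooden board, 150 mm wide (its x), 9 mm thick (its y), 175 mm tall (its z), about 160 g, with an order sheet on both faces, standing upright in the sorter's middle slot (50 mm deep). It alone rises high above the sorter. Origin: middle of its lower edge
- board_foot (a point): middle of the order board's lower edge
- board_top (a point): middle of the order board's upper edge, 175 mm above the lower one
- mug1: black mug, 80 mm across the rim, 85 mm tall; left back, near the tins. Not part of the job
- mug2: second black mug, same size, back of the bench. Not part of the job
- bean_jar: round amber storage jar, 90 mm diameter, 130 mm tall, steel cap; back right. Not part of the job
- tape_roll: cardboard roll lying flat, 100 mm diameter, 48 mm tall; back of the bench behind the crate. Not part of the job
- scoop: steel bean scoop with a wooden handle, lying flat, about 150 mm long; left front beside the tins. Not part of the job
- cup_bowl: white cupping bowl, 96 mm across, 60 mm tall; right, behind the counter and the sorter. Not part of the job
Things that resemble listed ones, but are neither listed nor needed, are in the scene too. Leave any purple look-alike of the tin1 alone. Leave any green or pink look-alike of the counter alone.

How it is judged:
By the outcome, as a careful person would: the job done as asked, in the order asked, and still so for the second after the job is handed in, with the robot touching nothing.
Of tin1, tin2, caddy1, caddy2 only 2 to 4 are there at a start; the rules pass over those that are not, and their reading is None.
At some moment in a run one of tin1, tin2, caddy1, caddy2 may be knocked a few centimetres aside while the robot is not near it.
It also fails if it takes over 210 s, if anything falls off the work surface, if the arm or the gripper's body presses on something with over 40 N, if the wrist force passes 120 N, or if a joint passes its speed limit or range.

## Robot

A 6-joint arm with a two-finger parallel gripper is mounted at the origin on the work surface. World frame = base frame: x ahead of the robot, y to its left, z up, the work surface at z = 0. Lengths are in mm, angles in rad, forces in N, time in s.
With the tool pointing down it reaches from about 350 to 850 mm from the base axis. Payload 8.1 kg.
Tool frame: the origin (TCP) lies at the very end of the fingers, on their centre line; the grasp point (between the pads) lies 19 mm behind it (tcp_to_grasp is the distance from the TCP to the grasp point, in mm); y points along the fingers, x is the direction in which the jaws open and shut, and the axes are right-handed (so a half turn about y gives the same grasp; the last joint's range is limited). The gripper opens to 93 mm and grips with 3 to 60 N. Pads are 15 mm wide; open, the fingers measure 128 mm over their backs; the gripper's body (75 mm by 188 mm) begins 65 mm behind the grasp point.
Start: joints at [1.164, 0.13, 1.488, -0, 1.523, -0.085], TCP at [189.743, 569.212, 218.635] pointing down, gripper open.
Joint ranges: [-2.96, 2.96], [-0.89, 2.26], [0.02, 2.5], [-1.34, 4.48], [0, 2.73], [-2.66, 2.66]. Speed limits (rad/s): [2.39, 2.39, 2.79, 3.14, 3.14, 3.14].

## Interface

Orientations are given as a unit quaternion [x, y, z, w].
In Python, from station import sense, snapshot, camera_model, close_job, tcp_to_grasp gives the robot as it stands.
- The arm moves only by the tool send_rows, never from a script. Its argument "rows" is a list that holds one entry, the list of rows, each a list of 7 numbers: the turn, a rotation vector about the world's x, y, z in degrees, then the shift along the world's x, y, z in m, then the finger opening in m, from 0 to 0.093. A call has 1 to 20 rows; each row is the pose to reach, as a shift and turn from the pose commanded when the call began; what a row does not reach only later rows make up. A row lasts 1/10 s, in which the tool goes at most 50 mm and 8.59 degrees, less where a joint would pass 70% of its speed; a pose out of reach is approached as far as the arm can. A call with a gripper value outside its range is refused whole. The fingers move at their own pace and stop on an object; "grip_force" is the grip in N (left out, the last holds). Time passes only in rows, so rows that repeat a pose let the fingers close. It gives the time, the measured TCP pose, the force and the opening at its end, in the units of the state.
- sense(): the state, without advancing time (a new reading comes with each control period).
- snapshot(name): name is "scene" or "top"; returns the picture (400x640x3 uint8, blue, green, red); there is no depth.
- camera_model(name): a dict with "vertical_fov" (degrees; the focal length in pixels is half the picture's height over the tangent of half this angle, whatever the lens; pixels are square), "cx", "cy" (the principal point, pixels), "R" (3x3) and "t" (3): a world point X has camera coordinates R X + t. Camera axes: x right, y down, z forward; pixel columns grow to the right and rows downward; lengths in mm; the calibration is good to about 2 mm. A picture is of the moment at which its call begins. camera_model takes no time and is no camera call.
- close_job(): hands the job in, once; it reports no verdict.
The state is a dict: "time_s": time; "q": joint angles; "qvel": joint speeds; "joint_torque": joint torques, N m; "tcp_pos": TCP position; "tool_rot": TCP orientation; "wrist_force": force on the tool from outside, world axes, zero at the start; "moment": the same for the moment, N m; "finger_gap": opening from 0.0 (shut) to 1.0 (fully open).
Only numpy, scipy, OpenCV 4.12 (cv2) and the standard library are available. Lean on these libraries where they do the work, as an engineer would, in place of code of your own. Each camera call takes 0.05 s, during which the arm holds its last target.

## Working session

There is one attempt and no reset: what is moved stays moved. The work goes in short steps, Python scripts to look and compute and a tool call to move; the robot and the scene stay as the last step left them, time stands still between calls to the robot, and variables do not carry over. Pictures are saved under pics/ and viewed, and the job is handed in when it is done.

Besides the shell and the picture viewer there is one more tool, called after ">>>" by a JSON object that holds its "fn" and its "kwargs". send_rows: Moves the arm, as the interface text tells. Its arguments: {"type":"object","properties":{"rows":{"type":"array","items":{"type":"array","items":{"type":"array","items":{"type":"number"}}}},"grip_force":{"type":"number"}},"required":["rows"]}

```bash
ls; mkdir -p pics; python3 - <<'E'
from station import *
import cv2
s=sense();print(s)
print(tcp_to_grasp)
for n in("scene","top"):
    m=camera_model(n);print(n,m)
    cv2.imwrite(f"pics/{n}0.png",snapshot(n))
E
```

```text
pics
{'time_s': 0.0, 'q': array([ 1.16361508e+00,  1.31155895e-01,  1.48928230e+00,  1.95694739e-05,
        1.52299825e+00, -8.53846570e-02]), 'qvel': array([-0.00103316, -0.00060118,  0.00065512,  0.00145622, -0.00059942,
       -0.00053962]), 'joint_torque': array([-1.12872225e-03, -5.59787285e+01, -4.91795075e+01,  7.69171910e-02,
        3.41619586e-02, -1.46362954e-04]), 'tcp_pos': array([189.49849394, 568.68627073, 217.58894461]), 'tool_rot': array([ 0.57397305,  0.41287599, -0.41400192, -0.57331559]), 'wrist_force': array([-0.0499355 , -0.10477567,  0.44923955]), 'moment': array([-0.01470968, -0.03005986,  0.0269537 ]), 'finger_gap': 0.9967824827011694}
18.8
scene {'vertical_fov': 46.843503124295886, 'cx': 318.6282507017463, 'cy': 202.3311370918376, 'R': array([[-0.08109788,  0.99669686, -0.00430193],
       [ 0.81455675,  0.06378919, -0.57656591],
       [-0.57438701, -0.05026244, -0.81703932]]), 't': array([  -3.27018296, -368.58802718, 1751.36144499])}
top {'vertical_fov': 46.296494745058695, 'cx': 319.60137105870774, 'cy': 199.41858974065033, 'R': array([[-0.01575823, -0.999672  ,  0.02018859],
       [-0.99146365,  0.01300886, -0.12973279],
       [ 0.1294276 , -0.02206061, -0.99134344]]), 't': array([  25.45439909,  551.52368954, 1560.65874368])}
```

View pics/scene0.png

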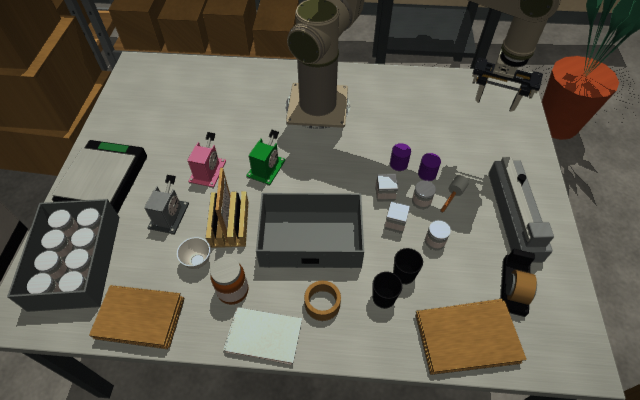

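View pics/top0.png

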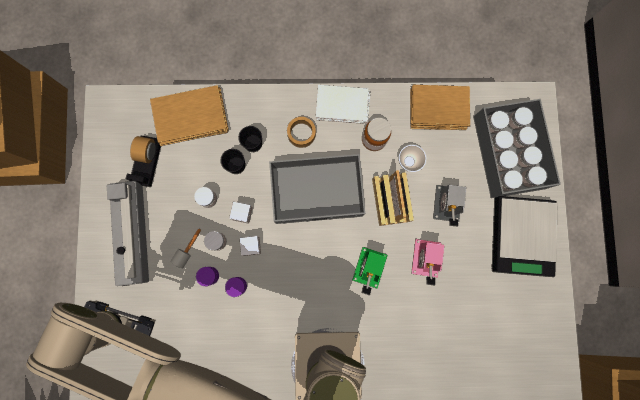

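```bash
cat > h.py <<'E'
from station import *
import cv2, numpy as np
from scipy.spatial.transform import Rotation as Rn
def cam(n):
    m=camera_model(n); f=200/np.tan(np.radians(m['vertical_fov'])/2)
    return m,f
def px2w(n,u,v,z):
    m,f=cam(n); R=np.array(m['R']);t=np.array(m['t'])
    d=R.T@np.array([(u-m['cx'])/f,(v-m['cy'])/f,1]); c=-R.T@t
    return c+d*(z-c[2])/d[2]
def w2px(n,X):
    m,f=cam(n); p=np.array(m['R'])@np.array(X,float)+np.array(m['t'])
    return np.array([m['cx']+f*p[0]/p[2],m['cy']+f*p[1]/p[2]])
def crop(n,u0,v0,u1,v1,k,name,im=None):
    im=snapshot(n) if im is None else im
    c=cv2.resize(im[v0:v1,u0:u1],None,fx=k,fy=k,interpolation=cv2.INTER_CUBIC)
    for u in range((u0+9)//10*10,u1,10):
        cv2.line(c,((u-u0)*k,0),((u-u0)*k,6 if u%50 else 14),(0,0,255),1)
        if u%20==0: cv2.putText(c,str(u),((u-u0)*k,20),0,.35,(0,0,255),1)
    for v in range((v0+9)//10*10,v1,10):
        cv2.line(c,(0,(v-v0)*k),(6,(v-v0)*k),(0,0,255),1)
        if v%20==0: cv2.putText(c,str(v),(8,(v-v0)*k+4),0,.35,(0,0,255),1)
    cv2.imwrite(f"pics/{name}.png",c)
def tool():
    s=sense(); R=Rn.from_quat(s['tool_rot']).as_matrix(); return s,R
E
python3 - <<'E'
from h import *
t=cv2.imread('pics/top0.png');s=cv2.imread('pics/scene0.png')
crop('top',160,170,280,300,6,'c1',t) if 0 else crop('top',180,175,280,275,6,'c1',t)
crop('scene',365,165,465,260,6,'c2',s)
crop('top',360,160,480,260,6,'c3',t)
crop('scene',140,165,260,265,6,'c4',s)
crop('top',260,140,380,235,6,'c5',t)
s,R=tool();print(R)
E
```

```text
[[ 3.16251466e-01 -6.56878924e-04 -9.48675170e-01]
 [ 9.48673962e-01 -1.52086883e-03  3.16252116e-01]
 [-1.65054985e-03 -9.99998628e-01  1.42186934e-04]]
```

View pics/c1.png

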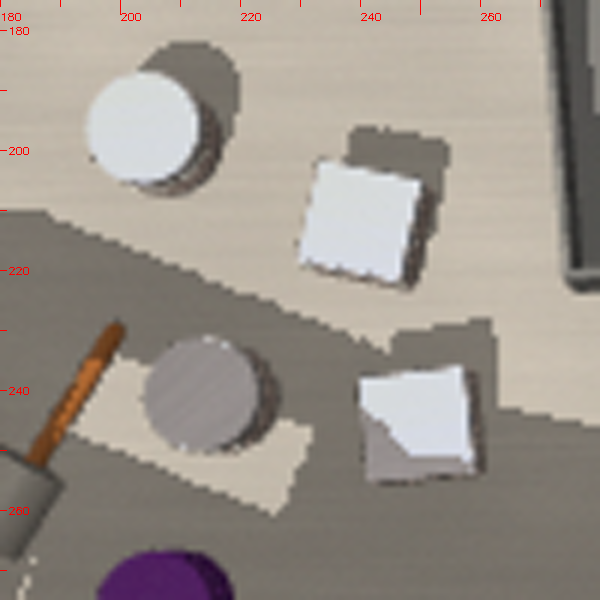

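View pics/c2.png

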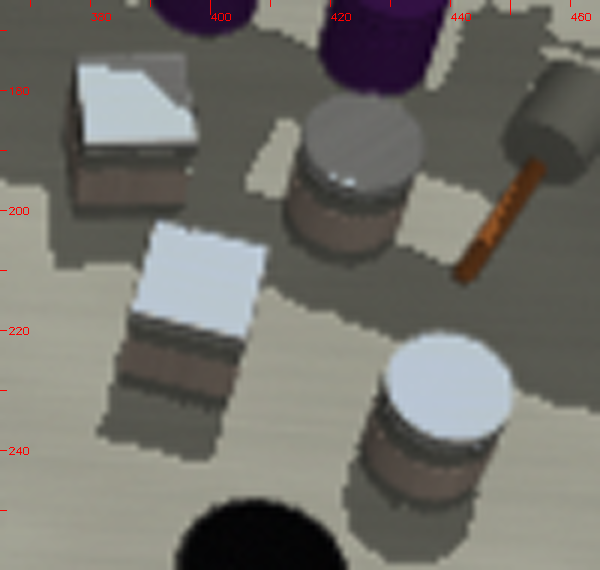

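View pics/c3.png

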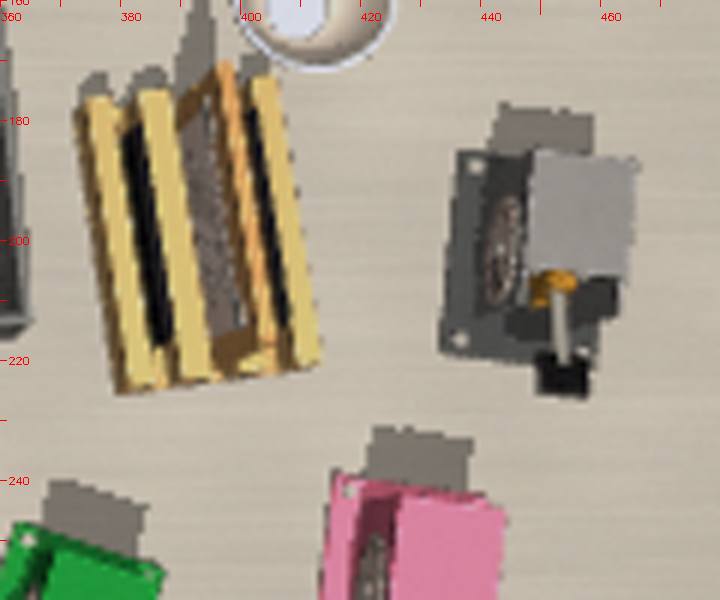

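View pics/c4.png

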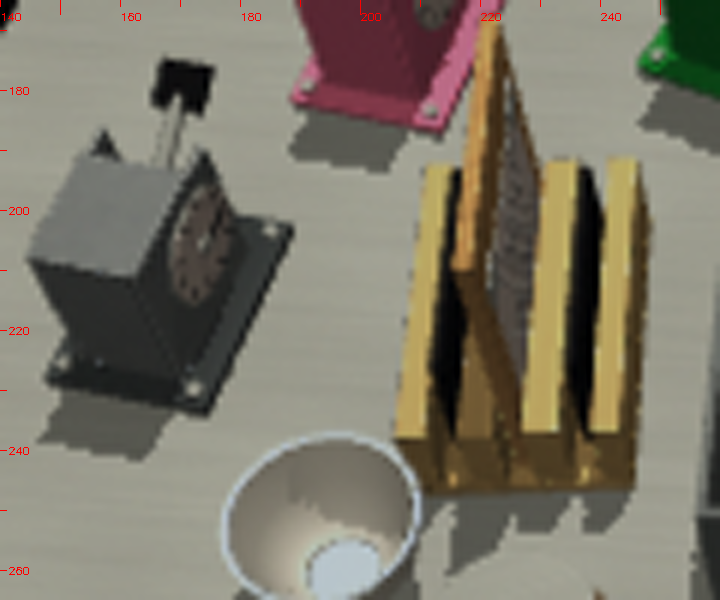

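View pics/c5.png

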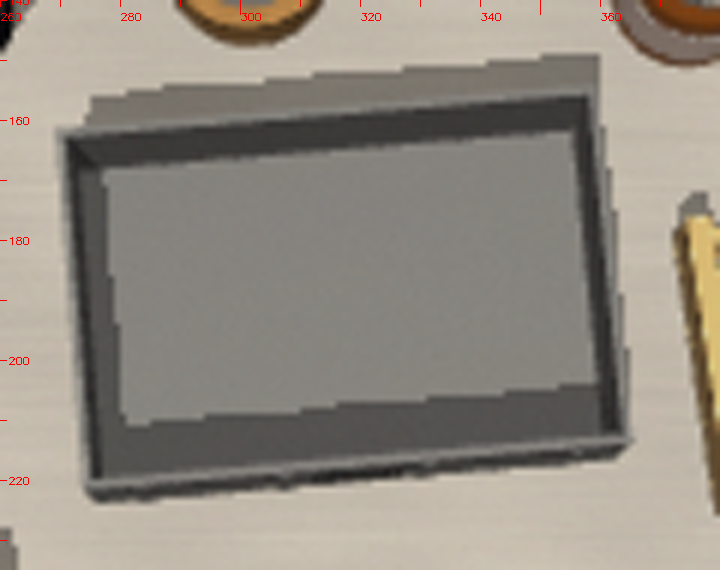

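```bash
python3 - <<'E'
from h import *
np.set_printoptions(precision=1,suppress=True)
def P(n,o,pts,z,k=6): 
    r=np.array([px2w(n,o[0]+a/k,o[1]+b/k,z) for a,b in pts]); return r
def quad(n,o,pts,z,name):
    r=P(n,o,pts,z); print(name,'ctr',r.mean(0)); 
    for i in range(4):
        e=r[(i+1)%4]-r[i]; print('   edge',np.linalg.norm(e),'ang',np.degrees(np.arctan2(e[1],e[0])))
    print(r[:,:2].tolist() if 0 else r[:,:2].round(0).tolist())
t1=(180,175);s2=(365,165)
print('A top',P('top',t1,[(143,128)],72),'scene',P('scene',s2,[(448,387)],72))
print('B top',P('top',t1,[(202,394)],72),'scene',P('scene',s2,[(361,142)],72))
quad('top',t1,[(318,158),(425,182),(405,290),(298,262)],72,'cA')
quad('scene',s2,[(158,221),(267,248),(242,338),(130,310)],72,'cA s')
quad('top',t1,[(358,379),(463,366),(477,474),(367,482)],72,'cB')
quad('scene',s2,[(77,63),(185,53),(197,143),(85,142)],72,'cB s')
quad('top',(260,140),[(60,130),(590,95),(627,438),(90,485)],100,'crate')
quad('top',(360,160),[(77,98),(272,75),(320,362),(127,388)],58,'sorter')
quad('scene',(140,165),[(425,165),(640,158),(632,435),(395,438)],58,'sorter s')
print('board top',P('top',(360,160),[(225,64),(268,338)],183))
print('board s',P('scene',(140,165),[(490,30),(468,268)],183))
print('pad',P('top',(360,160),[(562,377)],98),P('scene',(140,165),[(183,88)],98))
quad('top',(360,160),[(458,150),(610,150),(592,362),(440,352)],5,'foot')
quad('scene',(140,165),[(45,380),(208,415),(295,228),(140,200)],5,'foot s')
E
```

```text
A top [[562.5 402.6  72. ]] scene [[569.  403.8  72. ]]
B top [[415.2 368.1  72. ]] scene [[422.5 369.3  72. ]]
cA ctr [508.1 281.7  72. ]
   edge 60.75063361357925 ang -103.48050884824686
   edge 60.663286921705385 ang 169.76509279569143
   edge 61.00918051178432 ang 74.52521169681806
   edge 58.53113164647498 ang -10.333811526744082
[[544.0, 306.0], [530.0, 247.0], [471.0, 258.0], [487.0, 316.0]]
cA s ctr [514.7 284.5  72. ]
   edge 55.848785131273964 ang 77.15179649433027
   edge 56.8382747938427 ang -14.220138069864591
   edge 56.15684026461175 ang -102.58771947045899
   edge 57.10166329132361 ang 165.47756234921044
[[481.0, 264.0], [493.0, 319.0], [548.0, 305.0], [536.0, 250.0]]
cB ctr [396.5 251.2  72. ]
   edge 57.7044104902675 ang -83.76534091000845
   edge 59.48116046009189 ang -172.550331919743
   edge 59.925798507157374 ang 93.25984128760653
   edge 56.364675511084236 ang 5.340719143204761
[[422.0, 283.0], [428.0, 226.0], [369.0, 218.0], [366.0, 278.0]]
cB s ctr [403.9 253.7  72. ]
   edge 57.973110502624984 ang 101.14425971719295
   edge 59.51209960784332 ang 5.0969922604
[... 1129 characters left out ...]
oard s [[ 485.9 -237.6  183. ]
 [ 623.7 -219.5  183. ]]
pad [[ 460.6 -419.1   98. ]] [[ 468.7 -416.2   98. ]]
foot ctr [ 540.3 -430.2    5. ]
   edge 89.508414935451 ang -90.7153171881598
   edge 125.48853069190834 ang 172.02833307649874
   edge 88.5918940739677 ang 85.4354162528252
   edge 119.44834870896607 ang -7.800793198568734
[[602.0, -394.0], [600.0, -483.0], [476.0, -466.0], [483.0, -378.0]]
foot s ctr [ 541.  -427.5    5. ]
   edge 90.68219914579704 ang 81.04550664757986
   edge 119.77539236516391 ang 172.2821140462929
   edge 88.8808111373704 ang -97.53495939244786
   edge 117.54808418070357 ang -8.585885648276234
[[593.0, -481.0], [607.0, -391.0], [488.0, -375.0], [476.0, -463.0]]
```

```bash
cat >> h.py <<'E'
def go(x,y,z,jaw,s=None):
    """delta for tool down, jaw axis at angle jaw deg (mod 180)"""
    s,R=tool(); p=s['tcp_pos']
    a=np.degrees(np.arctan2(R[1,0],R[0,0])); d=(jaw-a+90)%180-90
    j=np.radians(a+d); xx=np.array([np.cos(j),np.sin(j),0]); yy=np.array([0,0,-1.]); T=np.column_stack([xx,yy,np.cross(xx,yy)])
    rv=(Rn.from_matrix(T)*Rn.from_matrix(R).inv()).as_rotvec(degrees=True)
    sh=np.array([x,y,z])-p
    print('t',round(s['time_s'],2),'tcp',p.round(1),'jaw',a.round(1),'turn',rv.round(1),'shift_m',(sh/1000).round(4),'rows~',round(max(np.linalg.norm(sh)/50,np.linalg.norm(rv)/8.59),1),'q6',np.degrees(s['q'][5]).round(0),'F',s['wrist_force'].round(1),'gap',round(s['finger_gap']*93,1))
E
python3 - <<'E'
from h import *
s=cv2.imread('pics/scene0.png')
crop('scene',250,180,370,275,6,'c6',s)
go(400,252.5,110,6)
go(566,403,110,0)
E
```

```text
t 0.1 tcp [189.5 568.7 217.7] jaw 71.6 turn [  0.1  -0.1 -65.6] shift_m [ 0.2105 -0.3162 -0.1077] rows~ 7.9 q6 -5.0 F [0.2 0.7 0.5] gap 93.2
t 0.1 tcp [189.5 568.7 217.7] jaw 71.6 turn [  0.1  -0.1 -71.6] shift_m [ 0.3765 -0.1657 -0.1077] rows~ 8.5 q6 -5.0 F [0.2 0.7 0.5] gap 93.2
```

View pics/c6.png

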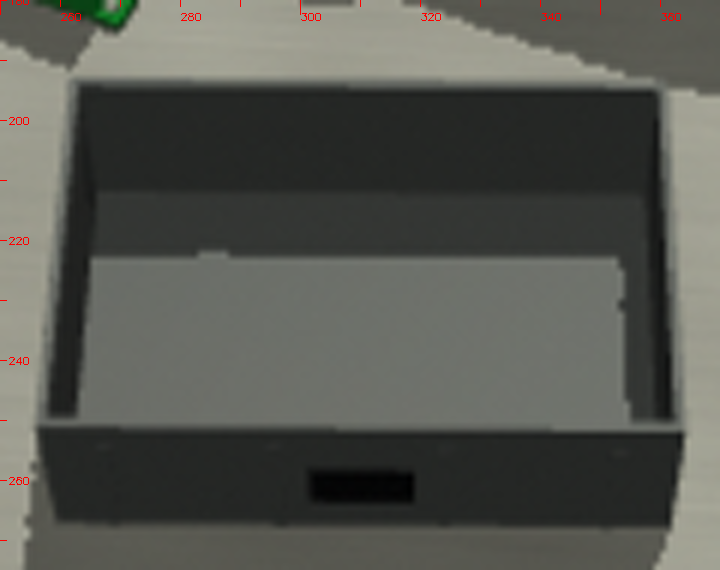

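```bash
python3 - <<'E'
from h import *
r=np.array([px2w('scene',250+a/6,180+b/6,100) for a,b in [(68,79),(664,82),(685,432),(37,427)]])
print(r.round(1),r.mean(0))
for i in range(4):
    e=r[(i+1)%4]-r[i]; print(np.linalg.norm(e),np.degrees(np.arctan2(e[1],e[0])))
C=np.array([586,28]);a=np.radians(4.2);M=np.array([[np.cos(a),-np.sin(a)],[np.sin(a),np.cos(a)]])
for q in [(12,-102),(-12,-34),(12,34),(-12,102)]: print(q,(C+M@q).round(1))
E
```

```text
[[ 499.5 -128.6  100. ]
 [ 478.1  169.3  100. ]
 [ 676.8  184.6  100. ]
 [ 697.6 -112.5  100. ]] [587.99343244  28.18787825 100.        ]
298.6633869704311 94.11276918189733
199.28391990339227 4.415486883663659
297.8893385924691 -85.98867494475296
198.76211627042426 -175.36044823074963
(12, -102) [605.4 -72.8]
(-12, -34) [576.5  -6.8]
(12, 34) [595.5  62.8]
(-12, 102) [566.6 128.8]
```

>>> {"fn": "send_rows", "kwargs": {"rows": [[[0, 0, -8, 0.03, -0.045, 0, 0.093], [0, 0, -16, 0.06, -0.085, 0, 0.093], [0, 0, -24, 0.085, -0.125, 0, 0.093], [0, 0, -32, 0.11, -0.165, 0, 0.093], [0, 0, -40, 0.135, -0.205, 0, 0.093], [0, 0, -48, 0.165, -0.245, -0.02, 0.093], [0, 0, -56, 0.19, -0.285, -0.05, 0.093], [0, 0, -64, 0.21, -0.316, -0.085, 0.093], [0, 0, -65.6, 0.2105, -0.316, -0.107, 0.093], [0, 0, -65.6, 0.2105, -0.316, -0.107, 0.093], [0, 0, -65.6, 0.2105, -0.316, -0.107, 0.093]]]}}

```text
time_s: 1.2
tcp_pos: [399.7, 253.2, 111.7]
tool_rot: [0.706, 0.036, -0.038, -0.706]
wrist_force: [0.0, -1.0, 0.8]
finger_gap: 1.001
```

```bash
python3 - <<'E'
from h import *
crop('scene',350,120,470,220,6,'d1')
go(400,252.5,22,6)
E
```

```text
t 1.25 tcp [400.4 254.  112.9] jaw 6.1 turn [-0.   0.  -0.1] shift_m [-0.0004 -0.0015 -0.0909] rows~ 1.8 q6 20.0 F [ 0.5 -0.6  0.4] gap 93.2
```

View pics/d1.png

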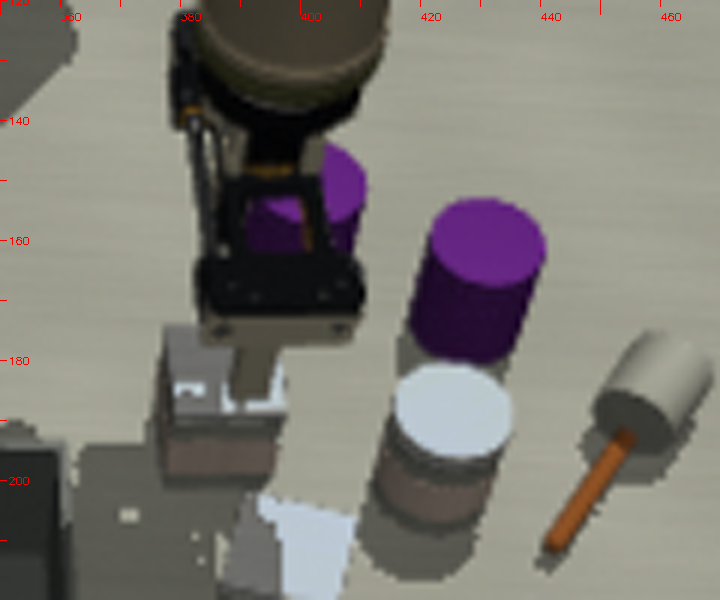

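```bash
python3 - <<'E'
from h import *
t=cv2.imread('pics/top0.png');s=cv2.imread('pics/scene0.png')
crop('top',185,250,265,310,9,'d2',t);crop('scene',380,135,450,190,10,'d3',s)
E
```

```text
(no output)
```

View pics/d2.png

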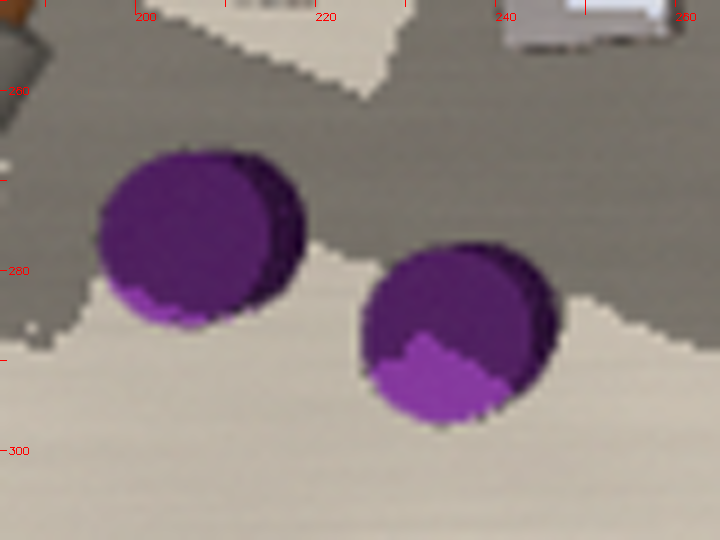

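View pics/d3.png

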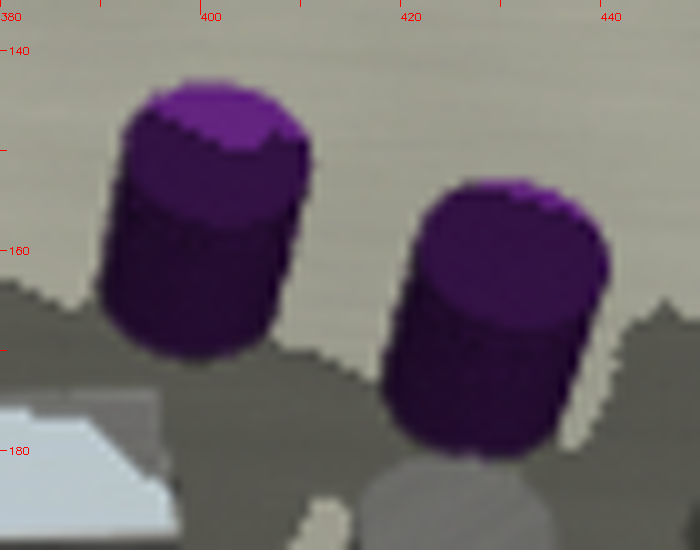

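```bash
python3 - <<'E'
from h import *
for a,b in [((205.4,276.4),(431.3,160.4)),((234.8,287.1),(401.6,150.3)),((213.7,240.7),(425.2,188.7))]:
    for z in (72,85,95,105): print(z,px2w('top',*a,z)[:2].round(1),px2w('scene',*b,z)[:2].round(1))
E
```

```text
72 [299.8 393.2] [305.6 395. ]
85 [300.2 390.4] [316.9 391.9]
95 [300.5 388.2] [325.7 389.4]
105 [300.8 386. ] [334.4 387. ]
72 [264.  297.8] [269.3 300.1]
85 [264.7 295.8] [281. 298.]
95 [265.2 294.2] [290.1 296.4]
105 [265.7 292.6] [299.1 294.7]
72 [415.1 368. ] [422.7 369.4]
85 [414.5 365.3] [432.7 366.6]
95 [414.  363.3] [440.4 364.3]
105 [413.6 361.2] [448.1 362.1]
```

>>> {"fn": "send_rows", "kwargs": {"rows": [[[0, 0, 0, 0, -0.001, -0.035, 0.093], [0, 0, 0, 0, -0.001, -0.07, 0.093], [0, 0, 0, 0, -0.001, -0.09, 0.093], [0, 0, 0, 0, -0.001, -0.09, 0.093], [0, 0, 0, 0, -0.001, -0.09, 0.045], [0, 0, 0, 0, -0.001, -0.09, 0.045], [0, 0, 0, 0, -0.001, -0.09, 0.045], [0, 0, 0, 0, -0.001, -0.09, 0.045], [0, 0, 0, 0, -0.001, -0.09, 0.045]]], "grip_force": 25}}

```text
time_s: 2.15
tcp_pos: [400.8, 252.5, 22.4]
tool_rot: [-0.706, -0.037, 0.036, 0.706]
wrist_force: [1.5, 1.1, 3.7]
finger_gap: 0.632
```

>>> {"fn": "send_rows", "kwargs": {"rows": [[[0, 0, 0, 0, 0, 0.04, 0.045], [0, 0, 0, 0, 0, 0.085, 0.045], [0, 0, 0, 0, 0, 0.125, 0.045], [0, 0, -1, 0.02, -0.035, 0.128, 0.045], [0, 0, -1, 0.045, -0.07, 0.128, 0.045], [0, 0, -1, 0.07, -0.11, 0.128, 0.045], [0, 0, -2, 0.095, -0.15, 0.128, 0.045], [0, 0, -2, 0.12, -0.19, 0.128, 0.045], [0, 0, -2, 0.145, -0.23, 0.128, 0.045], [0, 0, -2, 0.17, -0.27, 0.128, 0.045], [0, 0, -2, 0.195, -0.305, 0.128, 0.045], [0, 0, -2, 0.2046, -0.3253, 0.128, 0.045], [0, 0, -2, 0.2046, -0.3253, 0.128, 0.045], [0, 0, -2, 0.2046, -0.3253, 0.128, 0.045]]]}}

```text
time_s: 3.55
tcp_pos: [604.2, -73.2, 148.8]
tool_rot: [-0.706, -0.023, 0.025, 0.707]
wrist_force: [-0.4, -0.6, -2.9]
finger_gap: 0.63
```

```bash
python3 - <<'E'
from h import *
go(605.4,-72.8,28,4.2)
E
```

```text
t 3.55 tcp [604.2 -73.2 148.8] jaw 3.9 turn [-0.  -0.1  0.3] shift_m [ 0.0012  0.0004 -0.1208] rows~ 2.4 q6 -16.0 F [-0.4 -0.6 -2.9] gap 58.6
```

>>> {"fn": "send_rows", "kwargs": {"rows": [[[0, 0, 0, 0.001, 0, -0.03, 0.045], [0, 0, 0, 0.001, 0, -0.07, 0.045], [0, 0, 0, 0.001, 0, -0.1, 0.045], [0, 0, 0, 0.001, 0, -0.113, 0.045], [0, 0, 0, 0.001, 0, -0.117, 0.045], [0, 0, 0, 0.001, 0, -0.119, 0.045], [0, 0, 0, 0.001, 0, -0.12, 0.045], [0, 0, 0, 0.001, 0, -0.12, 0.045]]]}}

```text
time_s: 4.35
tcp_pos: [607.2, -73.3, 31.5]
tool_rot: [0.707, 0.025, -0.023, -0.706]
wrist_force: [0.7, -0.3, -1.6]
finger_gap: 0.626
```

>>> {"fn": "send_rows", "kwargs": {"rows": [[[0, 0, 0, 0, 0, -0.001, 0.045], [0, 0, 0, 0, 0, -0.002, 0.045], [0, 0, 0, 0, 0, -0.002, 0.045]]]}}

```text
time_s: 4.65
tcp_pos: [605.9, -73.2, 27.8]
tool_rot: [0.707, 0.024, -0.024, -0.707]
wrist_force: [-0.2, -0.2, -2.0]
finger_gap: 0.628
```

```bash
python3 - <<'E'
from h import *
go(605.4,-72.8,28,4.2)
crop('scene',240,170,370,270,6,'e1')
E
```

```text
t 4.65 tcp [605.9 -73.2  27.8] jaw 4.0 turn [0.  0.  0.2] shift_m [-0.0005  0.0004  0.0002] rows~ 0.0 q6 -16.0 F [-0.2 -0.2 -2. ] gap 58.4
```

View pics/e1.png

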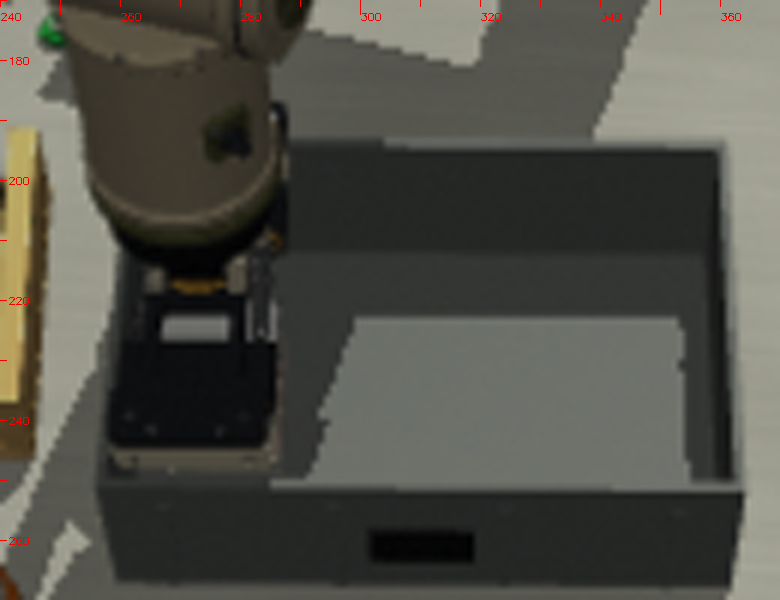

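>>> {"fn": "send_rows", "kwargs": {"rows": [[[0, 0, 0, 0, 0, -0.001, 0.045], [0, 0, 0, 0, 0, -0.001, 0.045], [0, 0, 0, 0, 0, -0.001, 0.045]]]}}

```text
time_s: 5.0
tcp_pos: [605.9, -72.9, 27.6]
tool_rot: [-0.707, -0.024, 0.024, 0.707]
wrist_force: [-4.6, 2.3, 5.8]
finger_gap: 0.632
```

>>> {"fn": "send_rows", "kwargs": {"rows": [[[0, 0, 0, 0, 0, 0, 0.07], [0, 0, 0, 0, 0, 0, 0.09], [0, 0, 0, 0, 0, 0, 0.09], [0, 0, 0, 0, 0, 0, 0.09], [0, 0, 0, 0, 0, 0.04, 0.09], [0, 0, 0, 0, 0, 0.085, 0.09], [0, 0, 0, -0.02, 0.08, 0.12, 0.093], [0, 0, -4, -0.035, 0.12, 0.123, 0.093], [0, 0, -8, -0.05, 0.165, 0.123, 0.093], [0, 0, -12, -0.06, 0.205, 0.123, 0.093], [0, 0, -16.5, -0.07, 0.25, 0.123, 0.093], [0, 0, -16.5, -0.08, 0.29, 0.123, 0.093], [0, 0, -16.5, -0.09, 0.33, 0.123, 0.093], [0, 0, -16.5, -0.0945, 0.356, 0.123, 0.093], [0, 0, -16.5, -0.0945, 0.356, 0.123, 0.093]]]}}

```text
time_s: 6.5
tcp_pos: [510.1, 286.3, 149.6]
tool_rot: [-0.703, 0.076, -0.076, 0.703]
wrist_force: [0.8, 0.1, 0.1]
finger_gap: 0.999
```

```bash
python3 - <<'E'
from h import *
go(511.5,283,22,-12.5)
cv2.imwrite('pics/s2.png',snapshot('scene'));cv2.imwrite('pics/t2.png',snapshot('top'))
E
```

```text
t 6.5 tcp [510.1 286.3 149.6] jaw -12.3 turn [-0.1 -0.  -0.2] shift_m [ 0.0014 -0.0033 -0.1276] rows~ 2.6 q6 37.0 F [0.8 0.1 0.1] gap 92.9
```

View pics/s2.png

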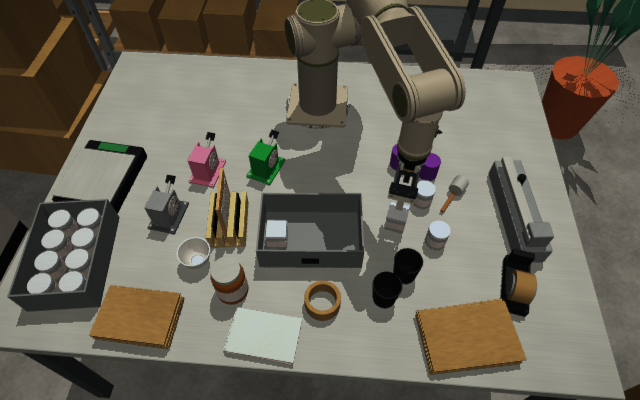

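View pics/t2.png

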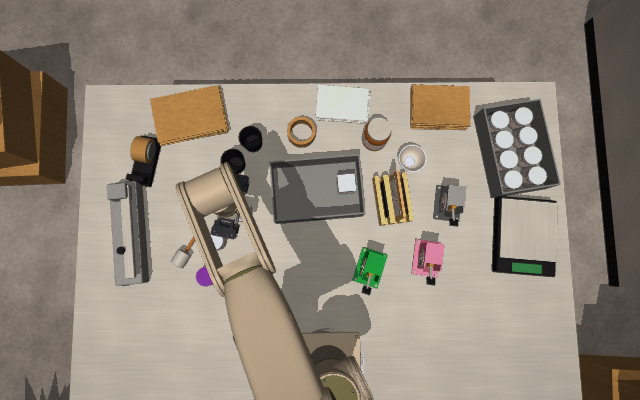

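>>> {"fn": "send_rows", "kwargs": {"rows": [[[0, 0, 0, 0.001, -0.003, -0.04, 0.093], [0, 0, 0, 0.001, -0.003, -0.08, 0.093], [0, 0, 0, 0.001, -0.003, -0.12, 0.093], [0, 0, 0, 0.001, -0.003, -0.127, 0.093], [0, 0, 0, 0.001, -0.003, -0.127, 0.093], [0, 0, 0, 0.001, -0.003, -0.127, 0.045], [0, 0, 0, 0.001, -0.003, -0.127, 0.045], [0, 0, 0, 0.001, -0.003, -0.127, 0.045], [0, 0, 0, 0.001, -0.003, -0.127, 0.045], [0, 0, 0, 0.001, -0.003, -0.127, 0.045]]], "grip_force": 25}}

```text
time_s: 7.6
tcp_pos: [512.7, 280.2, 23.4]
tool_rot: [-0.703, 0.077, -0.077, 0.703]
wrist_force: [0.3, -0.1, 6.5]
finger_gap: 0.635
```

```bash
python3 - <<'E'
from h import *
go(576.5,-6.8,150,4.2)
E
```

```text
t 7.6 tcp [512.7 280.2  23.4] jaw -12.5 turn [-0.   0.  16.7] shift_m [ 0.0638 -0.287   0.1266] rows~ 6.4 q6 36.0 F [ 0.3 -0.1  6.5] gap 59.0
```

>>> {"fn": "send_rows", "kwargs": {"rows": [[[0, 0, 0, 0, 0, 0.04, 0.045], [0, 0, 0, 0, 0, 0.085, 0.045], [0, 0, 0, 0, 0, 0.125, 0.045], [0, 0, 3, 0.01, -0.04, 0.127, 0.045], [0, 0, 6, 0.02, -0.08, 0.127, 0.045], [0, 0, 9, 0.03, -0.12, 0.127, 0.045], [0, 0, 12, 0.04, -0.16, 0.127, 0.045], [0, 0, 15, 0.05, -0.2, 0.127, 0.045], [0, 0, 16.7, 0.057, -0.24, 0.127, 0.045], [0, 0, 16.7, 0.062, -0.275, 0.127, 0.045], [0, 0, 16.7, 0.0638, -0.287, 0.127, 0.045], [0, 0, 16.7, 0.0638, -0.287, 0.127, 0.045], [0, 0, 16.7, 0.0638, -0.287, 0.127, 0.045], [0, 0, 16.7, 0.0638, -0.287, 0.09, 0.045], [0, 0, 16.7, 0.0638, -0.287, 0.05, 0.045], [0, 0, 16.7, 0.0638, -0.287, 0.02, 0.045], [0, 0, 16.7, 0.0638, -0.287, 0.01, 0.045], [0, 0, 16.7, 0.0638, -0.287, 0.007, 0.045], [0, 0, 16.7, 0.0638, -0.287, 0.0055, 0.045], [0, 0, 16.7, 0.0638, -0.287, 0.0055, 0.045]]]}}

```text
time_s: 9.6
tcp_pos: [577.2, -6.6, 29.5]
tool_rot: [0.707, 0.027, -0.025, -0.707]
wrist_force: [-0.7, 0.0, -2.2]
finger_gap: 0.632
```

>>> {"fn": "send_rows", "kwargs": {"rows": [[[0, 0, 0, 0, 0, -0.0005, 0.045], [0, 0, 0, 0, 0, -0.001, 0.045], [0, 0, 0, 0, 0, -0.001, 0.045]]]}}

```text
time_s: 9.9
tcp_pos: [576.9, -7.1, 28.0]
tool_rot: [0.707, 0.026, -0.025, -0.707]
wrist_force: [-0.3, 0.0, 0.7]
finger_gap: 0.631
```

>>> {"fn": "send_rows", "kwargs": {"rows": [[[0, 0, 0, 0, 0, -0.0005, 0.045], [0, 0, 0, 0, 0, -0.0005, 0.07], [0, 0, 0, 0, 0, 0, 0.09], [0, 0, 0, 0, 0, 0, 0.09], [0, 0, 0, 0, 0, 0, 0.09], [0, 0, 0, 0, 0, 0.04, 0.09], [0, 0, 0, 0, 0, 0.085, 0.09], [0, 0, 0, 0, 0.02, 0.12, 0.093], [0, 0, -2, 0, 0.065, 0.123, 0.093], [0, 0, -4, 0, 0.11, 0.123, 0.093], [0, 0, -4.5, 0, 0.155, 0.123, 0.093], [0, 0, -4.5, 0, 0.2, 0.123, 0.093], [0, 0, -4.5, 0, 0.245, 0.123, 0.093], [0, 0, -4.5, -0.004, 0.29, 0.123, 0.093], [0, 0, -4.5, -0.008, 0.335, 0.123, 0.093], [0, 0, -4.5, -0.011, 0.38, 0.123, 0.093], [0, 0, -4.5, -0.011, 0.41, 0.123, 0.093], [0, 0, -4.5, -0.011, 0.41, 0.123, 0.093], [0, 0, -4.5, -0.011, 0.41, 0.123, 0.093]]]}}

```text
time_s: 11.8
tcp_pos: [564.7, 403.1, 149.5]
tool_rot: [0.707, -0.002, 0.001, -0.707]
wrist_force: [0.5, -1.6, 0.5]
finger_gap: 1.002
```

```bash
python3 - <<'E'
from h import *
go(566,403,22,0)
s=snapshot('scene');cv2.imwrite('pics/s3.png',s)
crop('scene',250,120,460,270,3,'s3c',s)
E
```

```text
t 11.8 tcp [564.7 403.1 149.5] jaw -0.3 turn [ 0.  -0.   0.3] shift_m [ 1.300e-03 -1.000e-04 -1.275e-01] rows~ 2.6 q6 32.0 F [ 0.5 -1.6  0.5] gap 93.1
```

View pics/s3c.png

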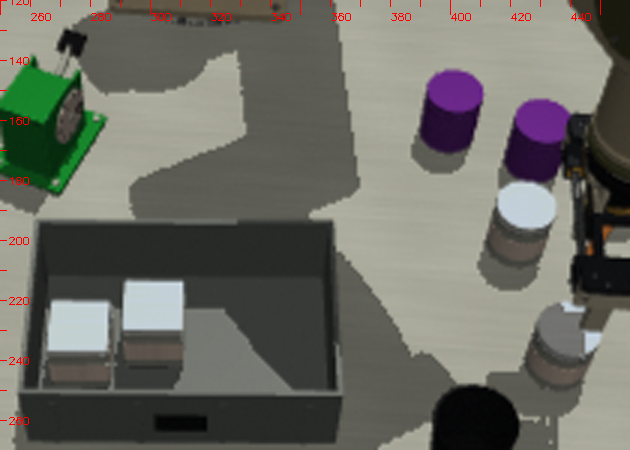

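```bash
python3 - <<'E'
from h import *
print(w2px('scene',[565+52,403,150]),w2px('scene',[566,403,72]),w2px('top',[566,403,72]))
E
```

```text
[446.63304726 229.28403565] [439.32673225 228.5983432 ] [203.71475586 195.28060981]
```

>>> {"fn": "send_rows", "kwargs": {"rows": [[[0, 0, 0, 0.001, 0, -0.04, 0.093], [0, 0, 0, 0.001, 0, -0.07, 0.093], [0, 0, 0, 0.001, 0, -0.07, 0.093]]]}}

```text
time_s: 12.15
tcp_pos: [563.2, 399.0, 74.1]
tool_rot: [0.709, -0.006, -0.0, -0.705]
wrist_force: [-1.1, -1.1, -0.7]
finger_gap: 1.002
```

```bash
python3 - <<'E'
from h import *
go(566,403,22,0)
crop('scene',390,150,490,250,6,'f1')
E
```

```text
t 12.15 tcp [563.2 399.   74.1] jaw -0.5 turn [ 0.3 -0.5  0.5] shift_m [ 0.0028  0.004  -0.0521] rows~ 1.0 q6 32.0 F [-1.1 -1.1 -0.7] gap 93.2
```

View pics/f1.png

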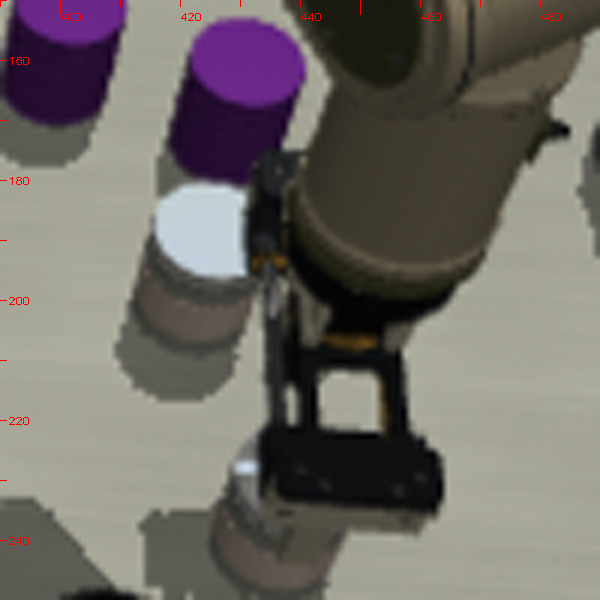

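>>> {"fn": "send_rows", "kwargs": {"rows": [[[0, 0, 0, 0, 0, 0, 0.093], [0, 0, 0, 0, 0, 0, 0.093]]]}}

```text
time_s: 12.4
tcp_pos: [567.9, 403.3, 83.2]
tool_rot: [-0.706, 0.001, -0.004, 0.708]
wrist_force: [-0.4, 0.3, 0.0]
finger_gap: 1.0
```

```bash
python3 - <<'E'
from h import *
go(566,403,22,0)
E
```

```text
t 12.4 tcp [567.9 403.3  83.2] jaw -0.4 turn [-0.1  0.2  0.4] shift_m [-0.0019 -0.0003 -0.0612] rows~ 1.2 q6 32.0 F [-0.4  0.3  0. ] gap 93.0
```

>>> {"fn": "send_rows", "kwargs": {"rows": [[[0, 0, 0, 0, 0, -0.025, 0.093], [0, 0, 0, 0, 0, -0.05, 0.093], [0, 0, 0, 0, 0, -0.057, 0.093], [0, 0, 0, 0, 0, -0.057, 0.093], [0, 0, 0, 0, 0, -0.057, 0.093], [0, 0, 0, 0, 0, -0.057, 0.045], [0, 0, 0, 0, 0, -0.057, 0.045], [0, 0, 0, 0, 0, -0.057, 0.045], [0, 0, 0, 0, 0, -0.057, 0.045], [0, 0, 0, 0, 0, -0.057, 0.045]]], "grip_force": 25}}

```text
time_s: 13.4
tcp_pos: [566.4, 403.0, 23.5]
tool_rot: [-0.707, 0.002, -0.002, 0.707]
wrist_force: [0.7, -0.0, 1.3]
finger_gap: 0.675
```

```bash
python3 - <<'E'
from h import *
go(595.5,62.8,150,4.2)
E
```

```text
t 13.4 tcp [566.4 403.   23.5] jaw -0.3 turn [-0.   0.   4.5] shift_m [ 0.0291 -0.3402  0.1265] rows~ 7.3 q6 32.0 F [ 0.7 -0.   1.3] gap 62.7
```

>>> {"fn": "send_rows", "kwargs": {"rows": [[[0, 0, 0, 0, 0, 0.04, 0.045], [0, 0, 0, 0, 0, 0.085, 0.045], [0, 0, 0, 0, 0, 0.125, 0.045], [0, 0, 1, 0.005, -0.04, 0.127, 0.045], [0, 0, 2, 0.01, -0.08, 0.127, 0.045], [0, 0, 3, 0.015, -0.12, 0.127, 0.045], [0, 0, 4, 0.02, -0.16, 0.127, 0.045], [0, 0, 4.5, 0.022, -0.2, 0.127, 0.045], [0, 0, 4.5, 0.025, -0.24, 0.127, 0.045], [0, 0, 4.5, 0.027, -0.28, 0.127, 0.045], [0, 0, 4.5, 0.029, -0.32, 0.127, 0.045], [0, 0, 4.5, 0.0291, -0.3402, 0.127, 0.045], [0, 0, 4.5, 0.0291, -0.3402, 0.127, 0.045], [0, 0, 4.5, 0.0291, -0.3402, 0.12, 0.045], [0, 0, 4.5, 0.0291, -0.3402, 0.08, 0.045], [0, 0, 4.5, 0.0291, -0.3402, 0.04, 0.045], [0, 0, 4.5, 0.0291, -0.3402, 0.015, 0.045], [0, 0, 4.5, 0.0291, -0.3402, 0.008, 0.045], [0, 0, 4.5, 0.0291, -0.3402, 0.006, 0.045], [0, 0, 4.5, 0.0291, -0.3402, 0.006, 0.045]]]}}

```text
time_s: 15.4
tcp_pos: [595.3, 63.8, 29.2]
tool_rot: [-0.707, -0.026, 0.026, 0.707]
wrist_force: [-0.1, 0.1, -0.6]
finger_gap: 0.67
```

>>> {"fn": "send_rows", "kwargs": {"rows": [[[0, 0, 0, 0, 0, -0.0005, 0.045], [0, 0, 0, 0, 0, -0.001, 0.045], [0, 0, 0, 0, 0, -0.001, 0.045]]]}}

```text
time_s: 15.7
tcp_pos: [595.6, 62.8, 28.6]
tool_rot: [-0.707, -0.026, 0.025, 0.707]
wrist_force: [-0.2, 0.1, -1.2]
finger_gap: 0.67
```

>>> {"fn": "send_rows", "kwargs": {"rows": [[[0, 0, 0, 0, 0, -0.0005, 0.045], [0, 0, 0, 0, 0, -0.001, 0.045], [0, 0, 0, 0, 0, -0.001, 0.045]]]}}

```text
time_s: 16.0
tcp_pos: [595.6, 62.7, 27.8]
tool_rot: [0.707, 0.026, -0.025, -0.707]
wrist_force: [-0.4, -1.3, 5.0]
finger_gap: 0.675
```

>>> {"fn": "send_rows", "kwargs": {"rows": [[[0, 0, 0, 0, 0, 0, 0.07], [0, 0, 0, 0, 0, 0, 0.09], [0, 0, 0, 0, 0, 0, 0.09], [0, 0, 0, 0, 0, 0, 0.09], [0, 0, 0, 0, 0, 0.04, 0.09], [0, 0, 0, 0, 0, 0.085, 0.09], [0, 0, 0, -0.01, 0.02, 0.12, 0.093], [0, 0, -2, -0.03, 0.055, 0.123, 0.093], [0, 0, -4, -0.055, 0.095, 0.123, 0.093], [0, 0, -4.5, -0.08, 0.135, 0.123, 0.093], [0, 0, -4.5, -0.1, 0.175, 0.123, 0.093], [0, 0, -4.5, -0.125, 0.215, 0.123, 0.093], [0, 0, -4.5, -0.15, 0.255, 0.123, 0.093], [0, 0, -4.5, -0.17, 0.29, 0.123, 0.093], [0, 0, -4.5, -0.1766, 0.3063, 0.123, 0.093], [0, 0, -4.5, -0.1766, 0.3063, 0.123, 0.093], [0, 0, -4.5, -0.1766, 0.3063, 0.123, 0.093]]]}}

```text
time_s: 17.7
tcp_pos: [418.6, 368.9, 150.0]
tool_rot: [0.707, -0.002, 0.002, -0.707]
wrist_force: [-0.7, -0.4, 0.4]
finger_gap: 1.002
```

```bash
python3 - <<'E'
from h import *
go(419,369,22,0)
s=snapshot('scene')
crop('scene',250,120,460,270,3,'s4c',s)
E
```

```text
t 17.7 tcp [418.6 368.9 150. ] jaw -0.3 turn [0.  0.  0.3] shift_m [ 4.00e-04  1.00e-04 -1.28e-01] rows~ 2.6 q6 36.0 F [-0.7 -0.4  0.4] gap 93.2
```

View pics/s4c.png

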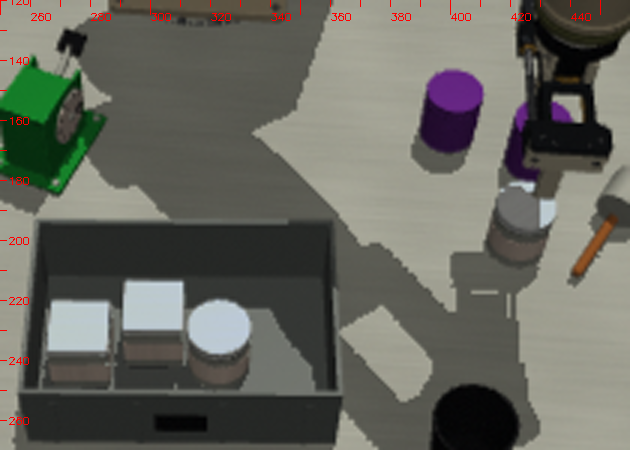

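>>> {"fn": "send_rows", "kwargs": {"rows": [[[0, 0, 0, 0, 0, -0.04, 0.093], [0, 0, 0, 0, 0, -0.08, 0.093], [0, 0, 0, 0, 0, -0.115, 0.093], [0, 0, 0, 0, 0, -0.127, 0.093], [0, 0, 0, 0, 0, -0.127, 0.093], [0, 0, 0, 0, 0, -0.127, 0.093], [0, 0, 0, 0, 0, -0.127, 0.045], [0, 0, 0, 0, 0, -0.127, 0.045], [0, 0, 0, 0, 0, -0.127, 0.045], [0, 0, 0, 0, 0, -0.127, 0.045], [0, 0, 0, 0, 0, -0.127, 0.045]]], "grip_force": 25}}

```text
time_s: 18.85
tcp_pos: [419.0, 369.3, 23.7]
tool_rot: [-0.707, 0.002, -0.002, 0.707]
wrist_force: [0.4, 0.4, 2.3]
finger_gap: 0.674
```

```bash
python3 - <<'E'
from h import *
go(566.6,128.8,150,4.2)
E
```

```text
t 18.85 tcp [419.  369.3  23.7] jaw -0.3 turn [-0.   0.   4.5] shift_m [ 0.1476 -0.2405  0.1263] rows~ 6.2 q6 36.0 F [0.4 0.4 2.3] gap 62.7
```

>>> {"fn": "send_rows", "kwargs": {"rows": [[[0, 0, 0, 0, 0, 0.04, 0.045], [0, 0, 0, 0, 0, 0.085, 0.045], [0, 0, 0, 0, 0, 0.125, 0.045], [0, 0, 1, 0.02, -0.035, 0.127, 0.045], [0, 0, 2, 0.04, -0.07, 0.127, 0.045], [0, 0, 3, 0.06, -0.105, 0.127, 0.045], [0, 0, 4, 0.085, -0.14, 0.127, 0.045], [0, 0, 4.5, 0.11, -0.18, 0.127, 0.045], [0, 0, 4.5, 0.13, -0.215, 0.127, 0.045], [0, 0, 4.5, 0.1476, -0.2405, 0.127, 0.045], [0, 0, 4.5, 0.1476, -0.2405, 0.127, 0.045], [0, 0, 4.5, 0.1476, -0.2405, 0.127, 0.045], [0, 0, 4.5, 0.1476, -0.2405, 0.12, 0.045], [0, 0, 4.5, 0.1476, -0.2405, 0.08, 0.045], [0, 0, 4.5, 0.1476, -0.2405, 0.04, 0.045], [0, 0, 4.5, 0.1476, -0.2405, 0.015, 0.045], [0, 0, 4.5, 0.1476, -0.2405, 0.008, 0.045], [0, 0, 4.5, 0.1476, -0.2405, 0.006, 0.045], [0, 0, 4.5, 0.1476, -0.2405, 0.005, 0.045], [0, 0, 4.5, 0.1476, -0.2405, 0.005, 0.045]]]}}

```text
time_s: 20.85
tcp_pos: [566.5, 129.2, 28.7]
tool_rot: [-0.707, -0.026, 0.026, 0.707]
wrist_force: [-0.3, -0.9, -2.1]
finger_gap: 0.675
```

>>> {"fn": "send_rows", "kwargs": {"rows": [[[0, 0, 0, 0, 0, -0.0005, 0.045], [0, 0, 0, 0, 0, -0.001, 0.045], [0, 0, 0, 0, 0, -0.001, 0.045]]]}}

```text
time_s: 21.15
tcp_pos: [566.8, 128.7, 28.1]
tool_rot: [-0.707, -0.026, 0.025, 0.707]
wrist_force: [-1.6, 1.3, 5.3]
finger_gap: 0.678
```

>>> {"fn": "send_rows", "kwargs": {"rows": [[[0, 0, 0, 0, 0, 0, 0.07], [0, 0, 0, 0, 0, 0, 0.09], [0, 0, 0, 0, 0, 0, 0.09], [0, 0, 0, 0, 0, 0, 0.09], [0, 0, 0, 0, 0, 0.04, 0.09], [0, 0, 0, 0, 0, 0.085, 0.09], [0, 0, 0, 0, 0, 0.13, 0.093], [0, 0, 0, 0, -0.01, 0.175, 0.08], [0, 0, -7, -0.01, -0.04, 0.2, 0.05], [0, 0, -14, -0.02, -0.08, 0.21, 0.02], [0, 0, -21, -0.03, -0.125, 0.21, 0], [0, 0, -28, -0.04, -0.17, 0.21, 0], [0, 0, -35, -0.05, -0.215, 0.21, 0], [0, 0, -42, -0.06, -0.26, 0.21, 0], [0, 0, -49, -0.07, -0.305, 0.21, 0], [0, 0, -56, -0.08, -0.35, 0.21, 0], [0, 0, -63, -0.09, -0.395, 0.21, 0], [0, 0, -70, -0.095, -0.44, 0.21, 0], [0, 0, -77, -0.0998, -0.485, 0.21, 0], [0, 0, -85, -0.0998, -0.53, 0.2, 0]]]}}

```text
time_s: 23.15
tcp_pos: [466.3, -404.2, 228.8]
tool_rot: [0.537, -0.459, 0.461, -0.537]
wrist_force: [0.5, -0.2, 0.0]
finger_gap: 0.006
```

```bash
python3 - <<'E'
from h import *
go(467,-418,125,-98.3)
s=snapshot('scene');cv2.imwrite('pics/s5.png',s)
E
```

```text
t 23.15 tcp [ 466.3 -404.2  228.8] jaw -81.2 turn [  0.1   0.1 -17.1] shift_m [ 0.0007 -0.0138 -0.1038] rows~ 2.1 q6 35.0 F [ 0.5 -0.2  0. ] gap 0.5
```

View pics/s5.png

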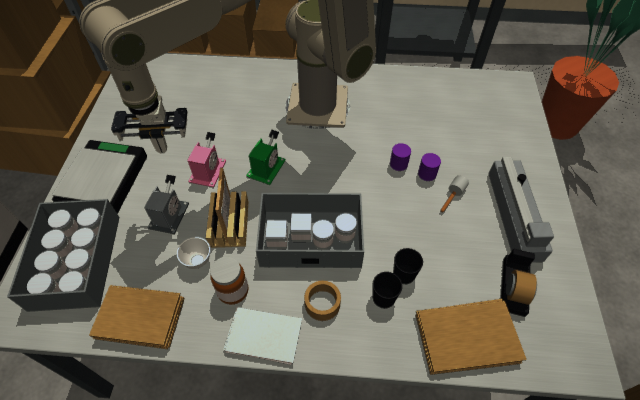

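>>> {"fn": "send_rows", "kwargs": {"rows": [[[0, 0, -8.5, 0, -0.007, -0.035, 0], [0, 0, -17, 0.0007, -0.0138, -0.075, 0], [0, 0, -17, 0.0007, -0.0138, -0.103, 0], [0, 0, -17, 0.0007, -0.0138, -0.103, 0], [0, 0, -17, 0.0007, -0.0138, -0.103, 0]]]}}

```text
time_s: 23.7
tcp_pos: [466.9, -415.0, 124.2]
tool_rot: [-0.465, 0.533, -0.532, 0.465]
wrist_force: [0.6, -0.1, 1.0]
finger_gap: 0.007
```

```bash
python3 - <<'E'
from h import *
go(467,-418,110,-98.3)
crop('scene',120,140,220,240,6,'g1')
crop('top',420,170,500,240,8,'g2')
E
```

```text
t 23.7 tcp [ 466.9 -415.   124.2] jaw -97.8 turn [-0.  -0.  -0.5] shift_m [ 0.0001 -0.003  -0.0142] rows~ 0.3 q6 51.0 F [ 0.6 -0.1  1. ] gap 0.6
```

View pics/g1.png

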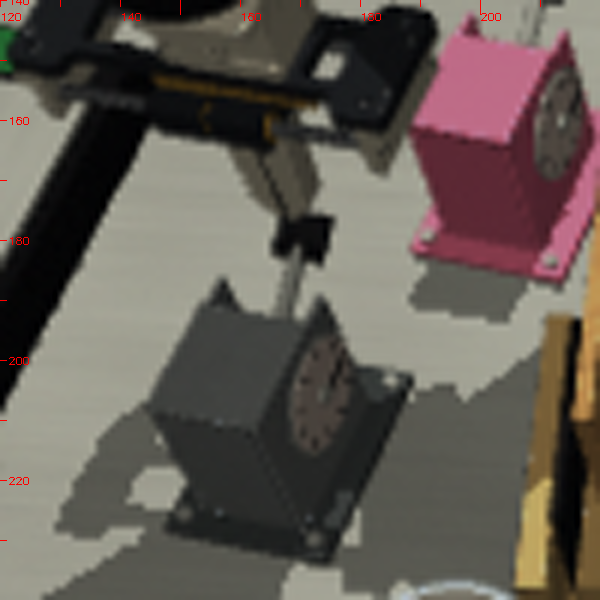

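View pics/g2.png

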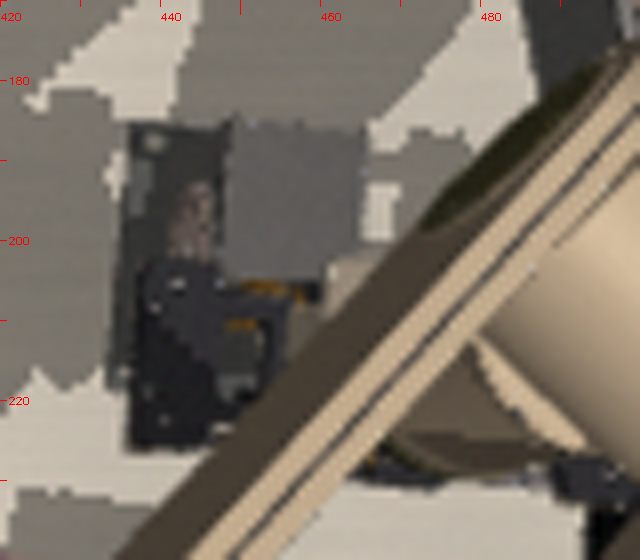

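>>> {"fn": "send_rows", "kwargs": {"rows": [[[0, 0, 0, 0, -0.003, -0.02, 0], [0, 0, 0, -0.002, -0.003, -0.035, 0], [0, 0, 0, -0.005, -0.003, -0.05, 0], [0, 0, 0, -0.005, -0.003, -0.065, 0], [0, 0, 0, -0.005, -0.003, -0.075, 0], [0, 0, 0, -0.005, -0.003, -0.078, 0], [0, 0, 0, -0.005, -0.003, -0.078, 0]]]}}

```text
time_s: 24.5
tcp_pos: [462.2, -418.1, 45.8]
tool_rot: [-0.465, 0.533, -0.533, 0.465]
wrist_force: [-0.5, -0.6, 4.0]
finger_gap: 0.002
```

>>> {"fn": "send_rows", "kwargs": {"rows": [[[0, 0, 0, 0, 0, -0.0015, 0], [0, 0, 0, 0, 0, -0.003, 0], [0, 0, 0, 0, 0, -0.003, 0]]]}}

```text
time_s: 24.8
tcp_pos: [462.6, -418.3, 43.5]
tool_rot: [0.465, -0.533, 0.533, -0.465]
wrist_force: [0.7, 0.0, 4.2]
finger_gap: 0.005
```

>>> {"fn": "send_rows", "kwargs": {"rows": [[[0, 0, 0, 0, 0, -0.001, 0], [0, 0, 0, 0, 0, -0.002, 0], [0, 0, 0, 0, 0, -0.002, 0]]]}}

```text
time_s: 25.1
tcp_pos: [462.8, -418.4, 42.8]
tool_rot: [0.465, -0.533, 0.533, -0.465]
wrist_force: [-2.5, 5.0, 13.0]
finger_gap: 0.006
```

>>> {"fn": "send_rows", "kwargs": {"rows": [[[0, 0, 0, 0, 0, -0.001, 0], [0, 0, 0, 0, 0, -0.002, 0], [0, 0, 0, 0, 0, -0.002, 0]]]}}

```text
time_s: 25.4
tcp_pos: [462.9, -418.6, 42.4]
tool_rot: [0.465, -0.532, 0.533, -0.465]
wrist_force: [-6.4, 9.2, 24.9]
finger_gap: 0.005
```

>>> {"fn": "send_rows", "kwargs": {"rows": [[[0, 0, 0, 0, 0, 0.03, 0], [0, 0, 0, 0.003, 0, 0.06, 0], [0, 0, 0, 0.005, 0, 0.085, 0], [0, 0, 0, 0.005, 0, 0.085, 0], [0, 0, 0, 0.005, 0, 0.085, 0]]]}}

```text
time_s: 25.9
tcp_pos: [467.1, -418.4, 124.0]
tool_rot: [0.465, -0.533, 0.533, -0.465]
wrist_force: [-1.1, 0.6, -0.2]
finger_gap: 0.008
```

```bash
python3 - <<'E'
from h import *
go(467,-418,124,-98.3)
s=snapshot('scene')
a=s[180:225,150:190]; o=cv2.imread('pics/scene0.png')[180:225,150:190]
cv2.imwrite('pics/h1.png',cv2.resize(np.hstack([o,a]),None,fx=9,fy=9,interpolation=cv2.INTER_CUBIC))
E
```

```text
t 25.9 tcp [ 467.1 -418.4  124. ] jaw -97.8 turn [ 0.   0.  -0.5] shift_m [-0.0001  0.0004 -0.    ] rows~ 0.1 q6 51.0 F [-1.1  0.6 -0.2] gap 0.8
```

View pics/h1.png

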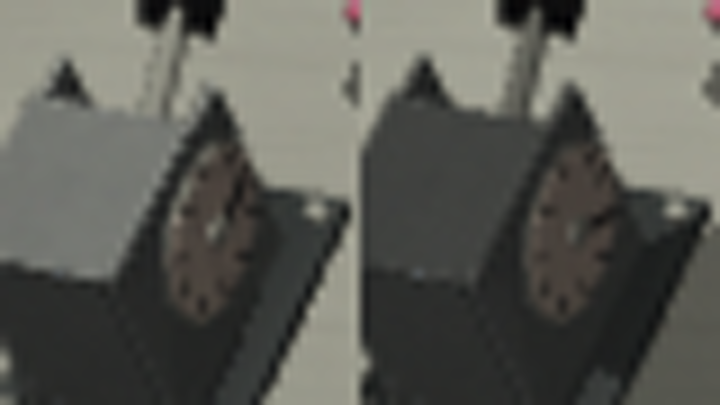

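>>> {"fn": "send_rows", "kwargs": {"rows": [[[0, 0, 0, 0, 0, -0.02, 0], [0, 0, 0, -0.002, 0, -0.035, 0], [0, 0, 0, -0.005, 0, -0.05, 0], [0, 0, 0, -0.005, 0, -0.065, 0], [0, 0, 0, -0.005, 0, -0.077, 0], [0, 0, 0, -0.005, 0, -0.081, 0], [0, 0, 0, -0.005, 0, -0.083, 0], [0, 0, 0, -0.005, 0, -0.085, 0], [0, 0, 0, -0.005, 0, -0.085, 0]]]}}

```text
time_s: 26.85
tcp_pos: [462.2, -418.1, 42.0]
tool_rot: [-0.465, 0.533, -0.533, 0.465]
wrist_force: [-11.8, 12.3, 27.5]
finger_gap: 0.005
```

>>> {"fn": "send_rows", "kwargs": {"rows": [[[0, 0, 0, 0, 0, 0.03, 0], [0, 0, 0, 0.003, 0, 0.06, 0], [0, 0, 0, 0.005, 0, 0.085, 0], [0, 0, 0, 0.005, 0, 0.085, 0], [0, 0, 0, 0.005, 0, 0.085, 0]]]}}

```text
time_s: 27.35
tcp_pos: [467.5, -418.6, 124.1]
tool_rot: [0.465, -0.533, 0.533, -0.465]
wrist_force: [-0.1, 1.1, -1.1]
finger_gap: 0.006
```

>>> {"fn": "send_rows", "kwargs": {"rows": [[[0, 0, 0, 0, 0, -0.02, 0], [0, 0, 0, -0.002, 0, -0.035, 0], [0, 0, 0, -0.005, 0, -0.05, 0], [0, 0, 0, -0.005, 0, -0.065, 0], [0, 0, 0, -0.005, 0, -0.077, 0], [0, 0, 0, -0.005, 0, -0.081, 0], [0, 0, 0, -0.005, 0, -0.083, 0], [0, 0, 0, -0.005, 0, -0.085, 0], [0, 0, 0, -0.005, 0, -0.085, 0]]]}}

```text
time_s: 28.25
tcp_pos: [462.3, -418.1, 42.0]
tool_rot: [-0.465, 0.533, -0.533, 0.465]
wrist_force: [-11.8, 11.9, 27.5]
finger_gap: 0.006
```

>>> {"fn": "send_rows", "kwargs": {"rows": [[[0, 0, 0, 0, 0, 0.03, 0], [0, 0, 0, 0.003, 0, 0.06, 0], [0, 0, 0, 0.005, 0, 0.085, 0], [0, 0, 0, 0.005, 0, 0.085, 0], [0, 0, 0, 0.005, 0, 0.085, 0]]]}}

```text
time_s: 28.75
tcp_pos: [467.5, -418.6, 124.1]
tool_rot: [0.465, -0.533, 0.533, -0.465]
wrist_force: [0.1, 0.1, -1.2]
finger_gap: 0.005
```

```bash
python3 - <<'E'
from h import *
go(467,-418,124,-98.3)
s=snapshot('scene')
a=s[180:225,150:190]; o=cv2.imread('pics/scene0.png')[180:225,150:190]
cv2.imwrite('pics/h2.png',cv2.resize(np.hstack([o,a]),None,fx=9,fy=9,interpolation=cv2.INTER_CUBIC))
E
```

```text
t 28.75 tcp [ 467.5 -418.6  124.1] jaw -97.8 turn [ 0.   0.  -0.5] shift_m [-0.0005  0.0006 -0.0001] rows~ 0.1 q6 51.0 F [ 0.1  0.1 -1.2] gap 0.5
```

View pics/h2.png

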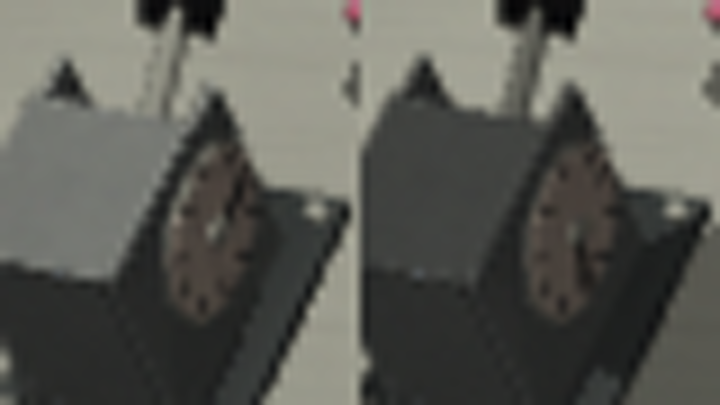

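>>> {"fn": "send_rows", "kwargs": {"rows": [[[0, 0, 0, 0, 0, -0.02, 0], [0, 0, 0, -0.002, 0, -0.035, 0], [0, 0, 0, -0.005, 0, -0.05, 0], [0, 0, 0, -0.005, 0, -0.065, 0], [0, 0, 0, -0.005, 0, -0.077, 0], [0, 0, 0, -0.005, 0, -0.081, 0], [0, 0, 0, -0.005, 0, -0.083, 0], [0, 0, 0, -0.005, 0, -0.085, 0], [0, 0, 0, -0.005, 0, -0.085, 0]]]}}

```text
time_s: 29.7
tcp_pos: [462.3, -418.1, 42.1]
tool_rot: [-0.465, 0.533, -0.533, 0.465]
wrist_force: [-11.5, 11.2, 28.1]
finger_gap: 0.003
```

>>> {"fn": "send_rows", "kwargs": {"rows": [[[0, 0, 0, 0, 0, 0.03, 0], [0, 0, 0, 0.003, 0, 0.06, 0], [0, 0, 0, 0.005, 0, 0.085, 0], [0, 0, 0, 0.005, 0, 0.085, 0], [0, 0, 0, 0.005, 0, 0.125, 0], [0, 0, 0, 0.005, 0, 0.165, 0.03], [0, 0, 0, 0.005, 0, 0.19, 0.03], [0, 0, 0, 0.005, 0, 0.2, 0.03]]]}}

```text
time_s: 30.5
tcp_pos: [468.0, -419.2, 241.5]
tool_rot: [0.465, -0.532, 0.534, -0.465]
wrist_force: [-0.5, 0.3, 0.1]
finger_gap: 0.215
```

```bash
python3 - <<'E'
from h import *
go(467,-418,124,-98.3)
s=snapshot('scene')
a=s[180:225,150:190]; o=cv2.imread('pics/scene0.png')[180:225,150:190]
cv2.imwrite('pics/h3.png',cv2.resize(np.hstack([o,a]),None,fx=9,fy=9,interpolation=cv2.INTER_CUBIC))
crop('scene',190,150,270,260,5,'h4',s)
crop('top',350,150,430,240,6,'h5')
E
```

```text
t 30.5 tcp [ 468.  -419.2  241.5] jaw -97.8 turn [ 0.2  0.2 -0.5] shift_m [-0.001   0.0012 -0.1175] rows~ 2.3 q6 51.0 F [-0.5  0.3  0.1] gap 20.0
```

View pics/h3.png

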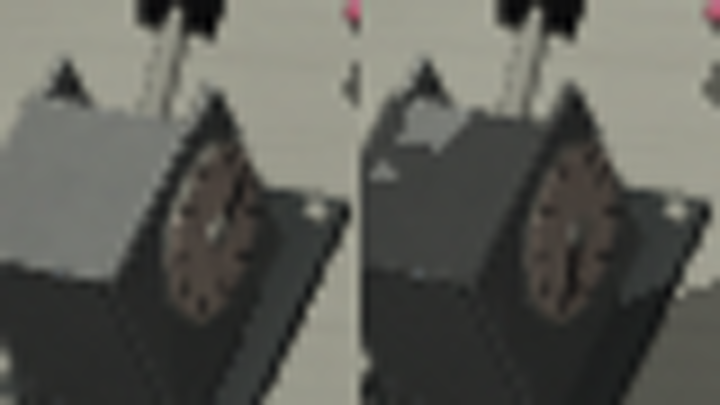

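View pics/h4.png

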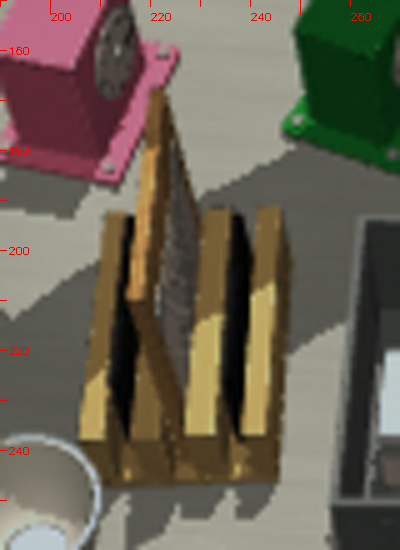

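View pics/h5.png

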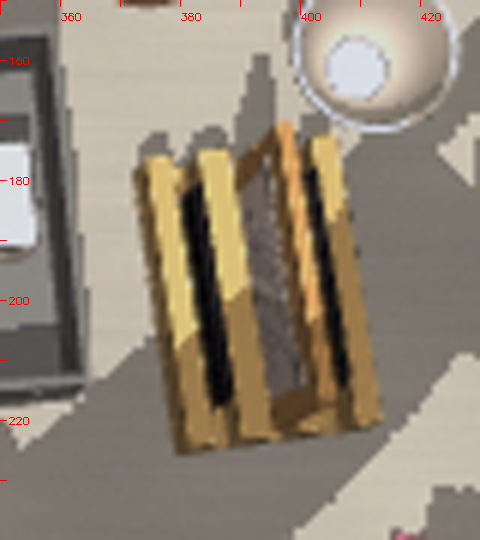

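```bash
python3 - <<'E'
from h import *
t=[px2w('top',397.7,170.5,183),px2w('top',403.7,216.5,183)]
s=[px2w('scene',190+160/5,150+90/5,183),px2w('scene',190+138/5,150+300/5,183)]
print(t,s)
for a,b in (t,s[::-1]): print((a+b)/2,np.degrees(np.arctan2(*(a-b)[:2][::-1])),np.linalg.norm(a-b))
go(551.5,-231,240,-82.7)
E
```

```text
[array([ 620.68664293, -225.2090974 ,  183.        ]), array([ 475.94075932, -238.40108196,  183.        ])] [array([ 478.4504526 , -238.16920957,  183.        ]), array([ 624.86521737, -220.39938156,  183.        ])]
[ 548.31370112 -231.80508968  183.        ] 5.207489349684267 145.3457920835268
[ 551.65783499 -229.28429556  183.        ] 6.9199366009865875 147.48915258316634
t 30.6 tcp [ 467.6 -418.8  239.5] jaw -97.8 turn [ 0.1  0.1 15.1] shift_m [0.0839 0.1878 0.0005] rows~ 4.1 q6 51.0 F [-0.  -0.1 -0.6] gap 27.3
```

>>> {"fn": "send_rows", "kwargs": {"rows": [[[0, 0, 4, 0.02, 0.045, 0, 0.05], [0, 0, 8, 0.04, 0.09, 0, 0.05], [0, 0, 12, 0.06, 0.135, 0, 0.05], [0, 0, 15, 0.075, 0.17, 0, 0.05], [0, 0, 15, 0.083, 0.188, 0, 0.05], [0, 0, 15, 0.083, 0.188, 0, 0.05], [0, 0, 15, 0.083, 0.188, 0, 0.05]]]}}

```text
time_s: 31.3
tcp_pos: [549.3, -229.8, 236.5]
tool_rot: [0.531, -0.469, 0.466, -0.53]
wrist_force: [0.3, -0.2, -1.6]
finger_gap: 0.539
```

```bash
python3 - <<'E'
from h import *
go(550.5,-230.5,145,-83)
s=snapshot('scene')
crop('scene',170,130,270,230,6,'i1',s)
E
```

```text
t 31.3 tcp [ 549.3 -229.8  236.5] jaw -82.8 turn [-0.1 -0.2 -0.2] shift_m [ 0.0012 -0.0007 -0.0915] rows~ 1.8 q6 55.0 F [ 0.3 -0.2 -1.6] gap 50.1
```

View pics/i1.png

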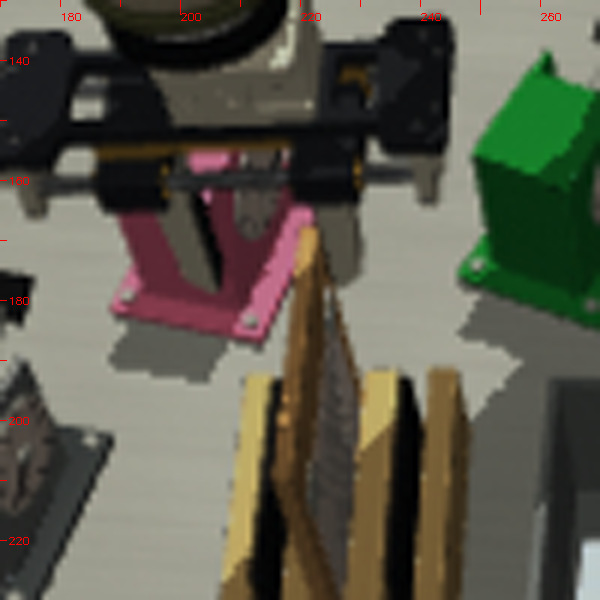

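>>> {"fn": "send_rows", "kwargs": {"rows": [[[0, 0, 0, 0.001, 0, -0.03, 0.05], [0, 0, 0, 0.001, 0, -0.06, 0.05], [0, 0, 0, 0.001, 0, -0.085, 0.05], [0, 0, 0, 0.001, 0, -0.091, 0.05], [0, 0, 0, 0.001, 0, -0.091, 0.05]]]}}

```text
time_s: 31.85
tcp_pos: [549.7, -230.9, 146.6]
tool_rot: [0.53, -0.469, 0.467, -0.53]
wrist_force: [0.2, 0.7, 0.2]
finger_gap: 0.538
```

>>> {"fn": "send_rows", "kwargs": {"rows": [[[0, 0, 0, 0, 0, 0, 0.025], [0, 0, 0, 0, 0, 0, 0.015], [0, 0, 0, 0, 0, 0, 0.008], [0, 0, 0, 0, 0, 0, 0.003], [0, 0, 0, 0, 0, 0, 0.003], [0, 0, 0, 0, 0, 0, 0.003]]], "grip_force": 40}}

```text
time_s: 32.45
tcp_pos: [551.3, -230.4, 148.4]
tool_rot: [0.53, -0.468, 0.468, -0.53]
wrist_force: [0.1, -0.2, 0.5]
finger_gap: 0.096
```

>>> {"fn": "send_rows", "kwargs": {"rows": [[[0, 0, 0, 0, 0, 0.015, 0.003], [0, 0, 0, 0, 0, 0.035, 0.003], [0, 0, 0, 0, 0, 0.06, 0.003], [0, 0, 0, 0, 0, 0.09, 0.003], [0, 0, 0, 0, 0, 0.12, 0.003], [0, 0, 0, 0, 0, 0.14, 0.003], [0, 0, 0, 0, 0, 0.14, 0.003], [0, 0, 0, 0, 0, 0.14, 0.003]]]}}

```text
time_s: 33.25
tcp_pos: [551.2, -230.3, 288.3]
tool_rot: [-0.53, 0.468, -0.468, 0.53]
wrist_force: [-0.7, -0.2, -2.8]
finger_gap: 0.095
```

```bash
python3 - <<'E'
from h import *
go(430,15,285,4.2)
s=snapshot('scene')
crop('scene',150,70,290,250,4,'j1',s)
E
```

```text
t 33.25 tcp [ 551.2 -230.3  288.3] jaw -82.8 turn [-0.  0. 87.] shift_m [-0.1212  0.2453 -0.0033] rows~ 10.1 q6 55.0 F [-0.7 -0.2 -2.8] gap 8.8
```

View pics/j1.png

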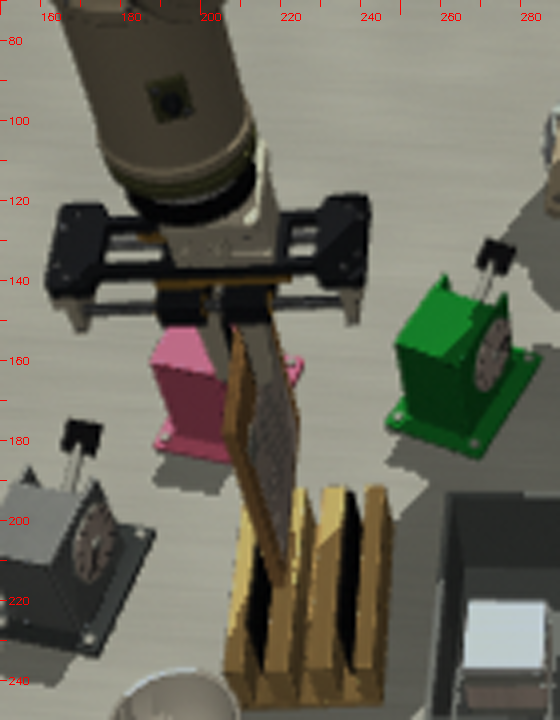

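>>> {"fn": "send_rows", "kwargs": {"rows": [[[0, 0, 4, -0.02, 0.01, 0, 0.003], [0, 0, 11, -0.045, 0.03, 0, 0.003], [0, 0, 18, -0.07, 0.055, 0, 0.003], [0, 0, 26, -0.095, 0.085, 0, 0.003], [0, 0, 34, -0.11, 0.115, 0, 0.003], [0, 0, 42, -0.12, 0.145, 0, 0.003], [0, 0, 50, -0.121, 0.175, 0, 0.003], [0, 0, 58, -0.121, 0.2, 0, 0.003], [0, 0, 66, -0.121, 0.225, 0, 0.003], [0, 0, 74, -0.121, 0.24, 0, 0.003], [0, 0, 81, -0.121, 0.245, 0, 0.003], [0, 0, 85, -0.121, 0.245, 0, 0.003], [0, 0, 87, -0.121, 0.245, 0, 0.003], [0, 0, 87, -0.121, 0.245, 0, 0.003], [0, 0, 87, -0.121, 0.245, 0, 0.003]]]}}

```text
time_s: 34.8
tcp_pos: [429.5, 14.8, 286.8]
tool_rot: [-0.707, -0.024, 0.026, 0.707]
wrist_force: [0.6, -0.5, -2.0]
finger_gap: 0.095
```

```bash
cat >> h.py <<'E'
def lean(phi,out,zf,s=140.):
    """delta so the board, tilted phi toward the crate, has rear lower edge `out` mm from crate face at height zf"""
    st,R=tool(); a=np.radians(4.2); C=np.array([586,28,0.]); ex=np.array([np.cos(a),np.sin(a),0]); ey=np.array([-np.sin(a),np.cos(a),0]);p=np.radians(phi)
    u=ex*np.sin(p)+np.array([0,0,np.cos(p)]); w=ex*np.cos(p)-np.array([0,0,np.sin(p)])
    F=C-100*ex; rear=F-out*ex+np.array([0,0,zf]); foot=rear-4.5*w; T=foot+s*u
    xx=w if R[:,0]@w>0 else -w; Tm=np.column_stack([xx,-u,np.cross(xx,-u)])
    rv=(Rn.from_matrix(Tm)*Rn.from_matrix(R).inv()).as_rotvec(degrees=True)
    sh=T-st['tcp_pos']
    # current board estimate
    uc=-R[:,1]; wc=R[:,0]*np.sign(R[:,0]@ex); rc=st['tcp_pos']-s*uc+4.5*wc
    print('t',round(st['time_s'],2),'turn',rv.round(1),'shift',(sh/1000).round(4),'now: tilt',np.degrees(np.arcsin(uc@ex)).round(1),'rear lower out',((F-rc)@ex).round(1),'z',rc[2].round(1),'F',st['wrist_force'].round(1),'gap',round(st['finger_gap']*93,1))
E
python3 - <<'E'
from h import *
lean(20,50,30)
crop('scene',200,40,380,240,4,'j2')
E
```

```text
t 34.8 turn [-1.5 19.8  0.1] shift [ 0.0504  0.0054 -0.1237] now: tilt 0.1 rear lower out 52.8 z 146.8 F [ 0.6 -0.5 -2. ] gap 8.8
```

View pics/j2.png

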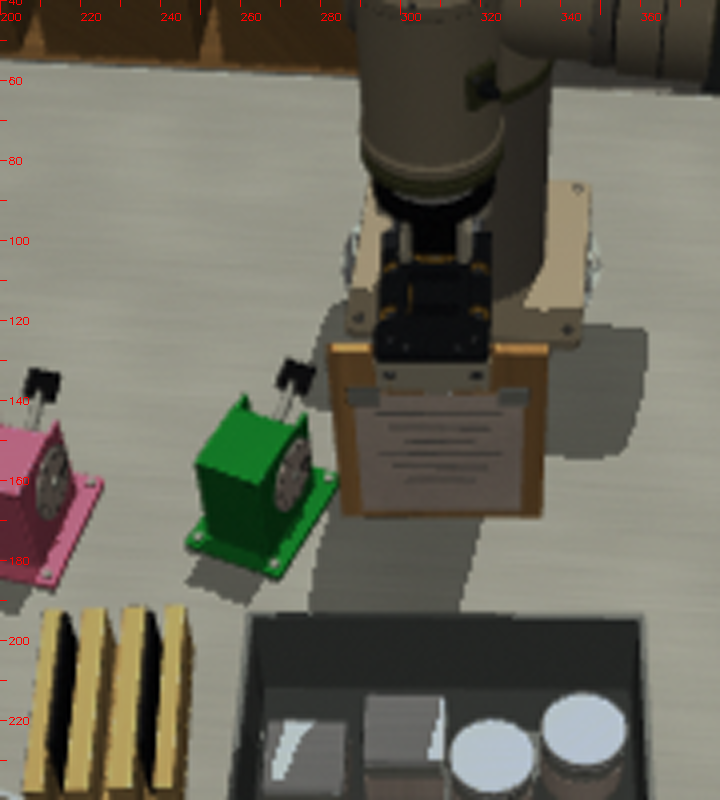

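```bash
python3 - <<'E'
from h import *
print(px2w('scene',283.9,159.5,5),px2w('scene',268,184,5), w2px('scene',[430,-54,0]))
E
```

```text
[282.31310877 -93.70910452   5.        ] [ 391.93604882 -133.01206595    5.        ] [290.45541456 195.66097649]
```

>>> {"fn": "send_rows", "kwargs": {"rows": [[[-0.5, 6.6, 0, 0.012, 0.001, -0.03, 0.003], [-1, 13.2, 0, 0.03, 0.003, -0.06, 0.003], [-1.5, 19.8, 0, 0.05, 0.005, -0.09, 0.003], [-1.5, 19.8, 0, 0.05, 0.005, -0.12, 0.003], [-1.5, 19.8, 0, 0.05, 0.005, -0.123, 0.003], [-1.5, 19.8, 0, 0.05, 0.005, -0.123, 0.003], [-1.5, 19.8, 0, 0.05, 0.005, -0.123, 0.003]]]}}

```text
time_s: 35.55
tcp_pos: [480.9, 19.6, 167.6]
tool_rot: [0.701, -0.095, -0.146, -0.691]
wrist_force: [0.6, -0.6, -0.6]
finger_gap: 0.091
```

```bash
python3 - <<'E'
from h import *
lean(20,48,3)
s=snapshot('scene');crop('scene',230,90,390,240,5,'j3',s);crop('top',240,120,400,260,5,'j4')
E
```

```text
t 35.55 turn [0.1 0.4 0. ] shift [ 0.001   0.0008 -0.0315] now: tilt 19.6 rear lower out 48.2 z 34.2 F [ 0.6 -0.6 -0.6] gap 8.5
```

View pics/j3.png

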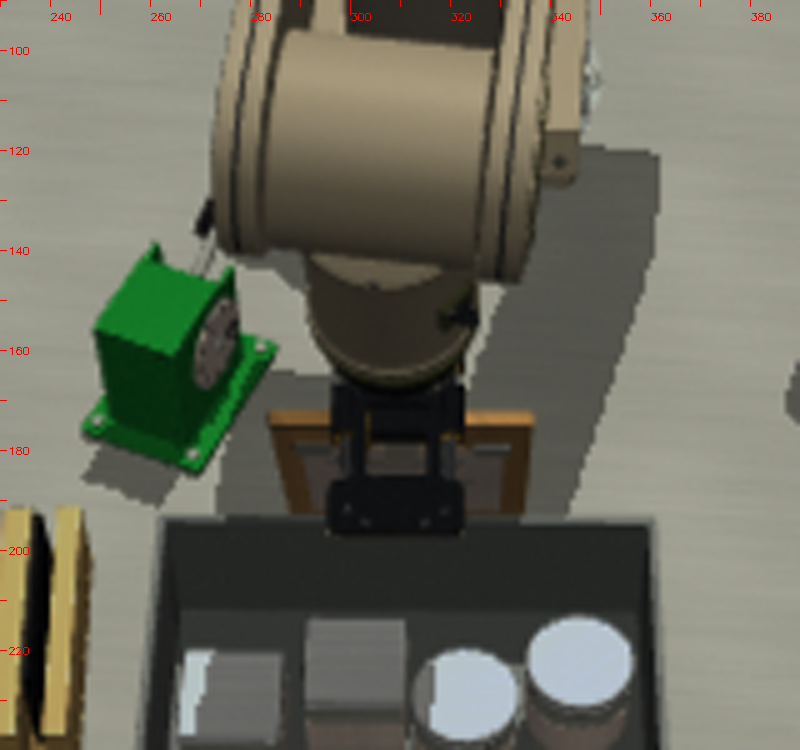

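View pics/j4.png

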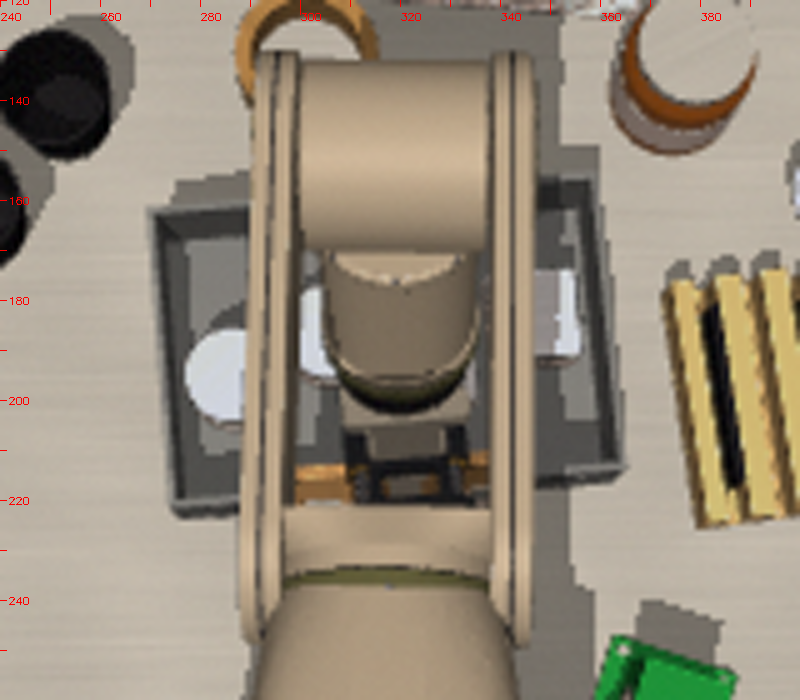

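>>> {"fn": "send_rows", "kwargs": {"rows": [[[0, 0, 0, 0, 0, -0.012, 0.003], [0, 0, 0, 0, 0, -0.022, 0.003], [0, 0, 0, 0, 0, -0.028, 0.003], [0, 0, 0, 0, 0, -0.03, 0.003], [0, 0, 0, 0, 0, -0.03, 0.003]]]}}

```text
time_s: 36.15
tcp_pos: [479.6, 19.7, 134.5]
tool_rot: [0.701, -0.097, -0.148, -0.691]
wrist_force: [0.3, 0.0, -1.0]
finger_gap: 0.094
```

>>> {"fn": "send_rows", "kwargs": {"rows": [[[0, 0, 0, 0, 0, -0.001, 0.003], [0, 0, 0, 0, 0, -0.002, 0.003], [0, 0, 0, 0, 0, -0.002, 0.003]]]}}

```text
time_s: 36.45
tcp_pos: [480.5, 19.7, 133.6]
tool_rot: [0.701, -0.096, -0.147, -0.691]
wrist_force: [0.5, -0.0, 0.1]
finger_gap: 0.094
```

```bash
python3 - <<'E'
from h import *
lean(20,48,0)
E
```

```text
t 36.45 turn [0.1 0.2 0. ] shift [ 0.0015  0.0007 -0.0005] now: tilt 19.8 rear lower out 49.1 z 0.3 F [ 0.5 -0.   0.1] gap 8.7
```

Lower further until contact shows.

>>> {"fn": "send_rows", "kwargs": {"rows": [[[0, 0, 0, 0, 0, -0.001, 0.003], [0, 0, 0, 0, 0, -0.002, 0.003], [0, 0, 0, 0, 0, -0.002, 0.003]]]}}

```text
time_s: 36.75
tcp_pos: [480.9, 19.6, 133.3]
tool_rot: [0.701, -0.096, -0.146, -0.691]
wrist_force: [-0.5, -0.1, 12.2]
finger_gap: 0.094
```

>>> {"fn": "send_rows", "kwargs": {"rows": [[[0, 0, 0, 0.002, 0, 0.002, 0.003], [0, 0, 0, 0.006, 0, 0.002, 0.003], [0, 0, 0, 0.009, 0.001, 0.002, 0.003], [0, 0, 0, 0.009, 0.001, 0.002, 0.003]]]}}

```text
time_s: 37.15
tcp_pos: [489.0, 20.6, 133.2]
tool_rot: [0.701, -0.097, -0.148, -0.691]
wrist_force: [-2.0, -1.0, 5.2]
finger_gap: 0.095
```

>>> {"fn": "send_rows", "kwargs": {"rows": [[[0, 0, 0, 0.001, 0, 0, 0.003], [0, 0, 0, 0.002, 0, 0, 0.003], [0, 0, 0, 0.002, 0, 0, 0.003]]]}}

```text
time_s: 37.45
tcp_pos: [490.7, 20.7, 133.1]
tool_rot: [0.701, -0.097, -0.148, -0.691]
wrist_force: [-4.3, -0.4, 5.9]
finger_gap: 0.093
```

```bash
python3 - <<'E'
from h import *
lean(20,38,0)
E
```

```text
t 37.45 turn [0.  0.1 0. ] shift [0.0012 0.0003 0.    ] now: tilt 19.9 rear lower out 39.1 z -0.1 F [-4.3 -0.4  5.9] gap 8.6
```

>>> {"fn": "send_rows", "kwargs": {"rows": [[[0, 0, 0, 0.001, 0, 0, 0.003], [0, 0, 0, 0.002, 0, 0, 0.003], [0, 0, 0, 0.002, 0, 0, 0.003]]]}}

```text
time_s: 37.75
tcp_pos: [492.7, 20.8, 133.1]
tool_rot: [0.701, -0.097, -0.148, -0.691]
wrist_force: [-3.6, -0.8, 5.1]
finger_gap: 0.092
```

```bash
python3 - <<'E'
from h import *
lean(20,38,0)
s=snapshot('scene');crop('scene',270,150,350,210,9,'k3',s)
E
```

```text
t 37.75 turn [0.  0.1 0. ] shift [-0.0008  0.0003 -0.    ] now: tilt 19.9 rear lower out 37.1 z -0.0 F [-3.6 -0.8  5.1] gap 8.6
```

View pics/k3.png

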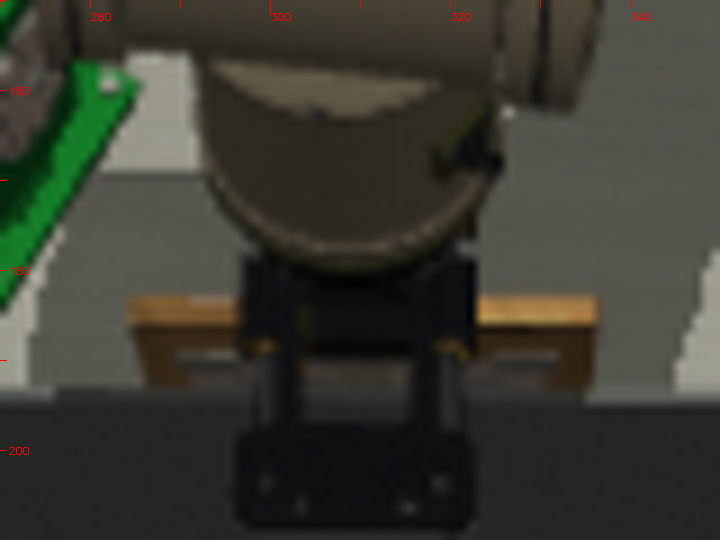

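>>> {"fn": "send_rows", "kwargs": {"rows": [[[0, 0, 0, 0.001, 0, 0, 0.003], [0, 0, 0, 0.002, 0, 0, 0.003], [0, 0, 0, 0.002, 0, 0, 0.003]]]}}

```text
time_s: 38.1
tcp_pos: [494.7, 20.9, 133.1]
tool_rot: [0.701, -0.097, -0.148, -0.691]
wrist_force: [-3.9, -0.8, 5.2]
finger_gap: 0.095
```

>>> {"fn": "send_rows", "kwargs": {"rows": [[[0, 0, 0, 0.001, 0, 0, 0.003], [0, 0, 0, 0.0015, 0, 0, 0.003], [0, 0, 0, 0.0015, 0, 0, 0.003]]]}}

```text
time_s: 38.4
tcp_pos: [495.0, 20.9, 133.0]
tool_rot: [0.7, -0.098, -0.149, -0.691]
wrist_force: [-9.3, 0.1, 7.9]
finger_gap: 0.092
```

>>> {"fn": "send_rows", "kwargs": {"rows": [[[0, 0, 0, 0, 0, 0, 0.012], [0, 0, 0, 0, 0, 0, 0.018], [0, 0, 0, 0, 0, 0, 0.026], [0, 0, 0, 0, 0, 0, 0.034], [0, 0, 0, 0, 0, 0, 0.034], [0, 0, 0, 0, 0, 0, 0.034]]]}}

```text
time_s: 39.0
tcp_pos: [496.8, 20.7, 133.1]
tool_rot: [0.701, -0.096, -0.147, -0.691]
wrist_force: [-0.1, 0.2, 0.0]
finger_gap: 0.361
```

```bash
python3 - <<'E'
from h import *
lean(20,38,0)
s=snapshot('scene');crop('scene',270,150,350,210,9,'k4',s)
E
```

```text
t 39.0 turn [0.  0.2 0. ] shift [-0.0049  0.0004 -0.    ] now: tilt 19.8 rear lower out 32.8 z -0.1 F [-0.1  0.2  0. ] gap 33.5
```

View pics/k4.png

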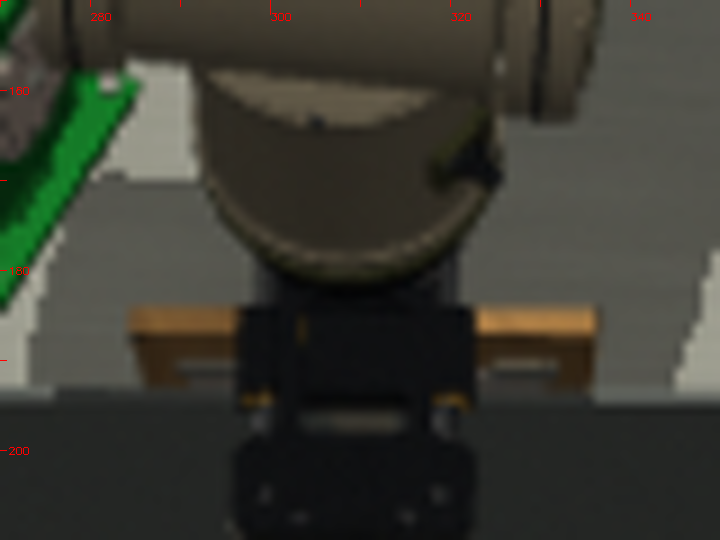

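Released with zero force; withdraw along the board's plane.

>>> {"fn": "send_rows", "kwargs": {"rows": [[[0, 0, 0, 0.004, 0, 0.012, 0.034], [0, 0, 0, 0.0085, 0.0005, 0.024, 0.034], [0, 0, 0, 0.013, 0.001, 0.036, 0.034], [0, 0, 0, 0.0175, 0.001, 0.048, 0.034], [0, 0, 0, 0.026, 0.002, 0.071, 0.034], [0, 0, 0, 0.04, 0.003, 0.11, 0.034], [0, 0, 0, 0.05, 0.01, 0.15, 0.034], [0, 0, 0, 0.05, 0.05, 0.18, 0.034], [0, 0, 0, 0.04, 0.09, 0.2, 0.034], [0, 0, 0, 0.02, 0.13, 0.22, 0.034], [0, 0, 0, 0, 0.175, 0.23, 0.034], [0, 0, 0, -0.02, 0.22, 0.24, 0.034], [0, 0, 0, -0.04, 0.26, 0.24, 0.034], [0, 0, 0, -0.06, 0.3, 0.24, 0.034], [0, 0, 0, -0.07, 0.33, 0.24, 0.034], [0, 0, 0, -0.07, 0.33, 0.24, 0.034]]]}}

```text
time_s: 40.65
tcp_pos: [424.8, 354.1, 374.1]
tool_rot: [0.701, -0.094, -0.149, -0.691]
wrist_force: [0.0, -0.5, 0.1]
finger_gap: 0.363
```

```bash
python3 - <<'E'
from h import *
s=snapshot('scene');cv2.imwrite('pics/z1.png',s);t=snapshot('top');cv2.imwrite('pics/z2.png',t)
crop('scene',240,150,380,280,5,'z3',s); crop('top',250,140,380,240,6,'z4',t)
print(sense()['time_s'])
E
```

```text
40.75
```

View pics/z1.png

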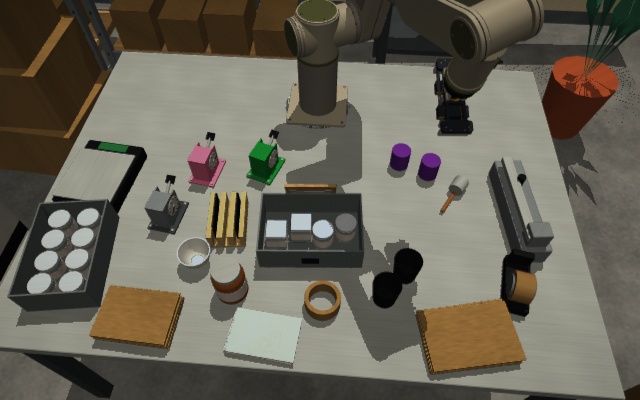

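View pics/z3.png

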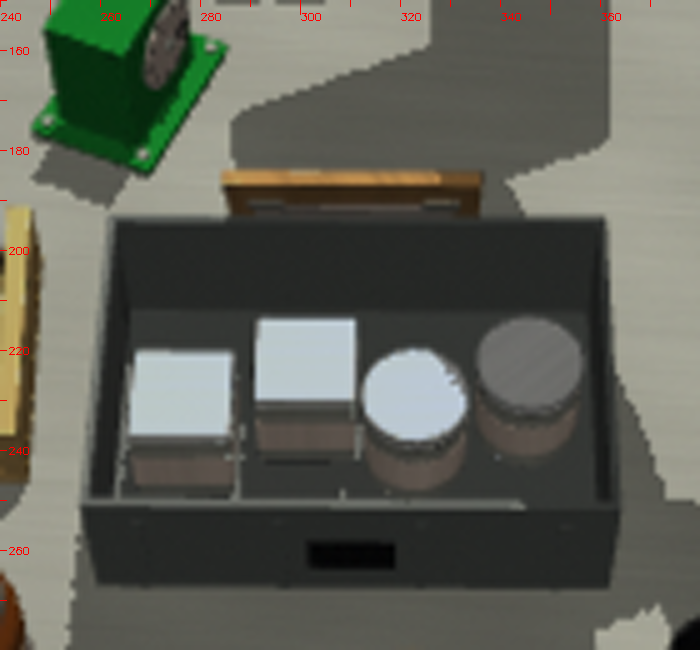

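View pics/z2.png

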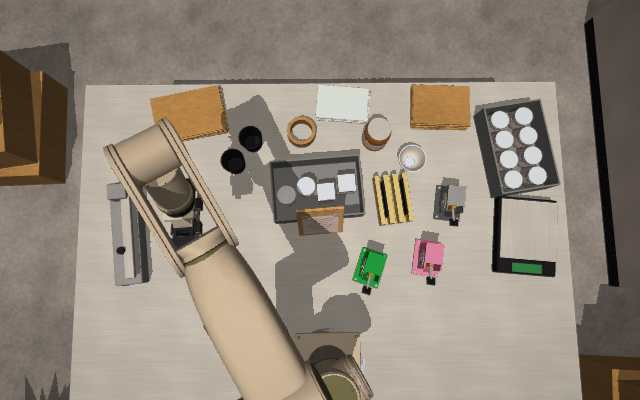

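View pics/z4.png

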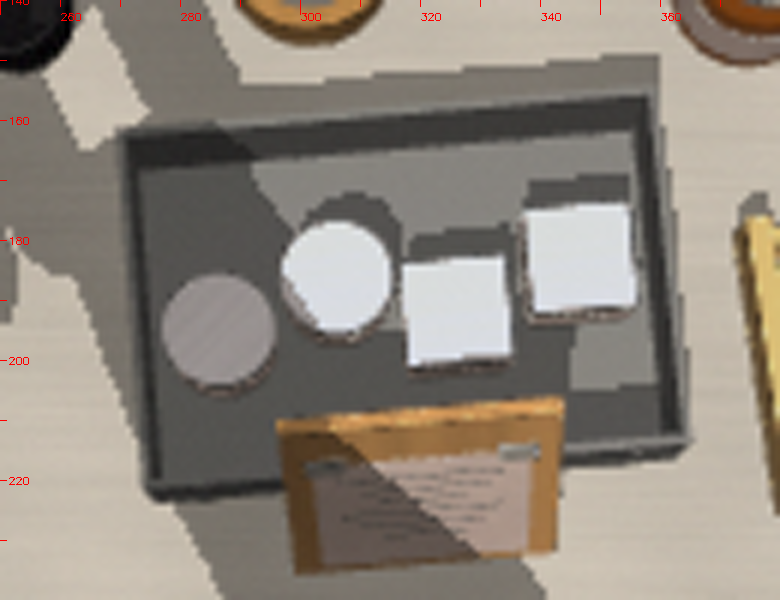

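```bash
python3 - <<'E'
from h import *
a=cv2.imread('pics/z1.png')[180:225,150:190]; o=cv2.imread('pics/scene0.png')[180:225,150:190]
cv2.imwrite('pics/z5.png',cv2.resize(np.hstack([o,a]),None,fx=9,fy=9,interpolation=cv2.INTER_CUBIC))
E
```

```text
(no output)
```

View pics/z5.png

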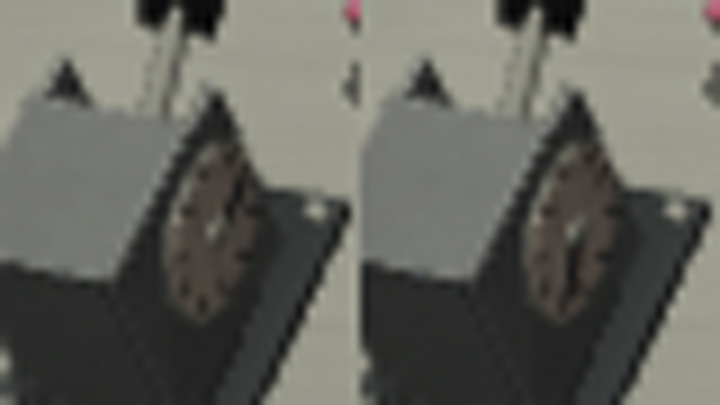

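```bash
python3 -c "
from station import *
print(close_job())"
```

```text
the job is handed in; nothing more can be done
None
```

The job is handed in, finished at about 41 s of the 210 s allowed.

- **Tins:** All four (two caddies, two round tins) stand upright in the crate. I lowered each one until the wrist force showed it touching the floor, then released it.
- **Counter:** I gave the lever four full strokes, each down to the stop (25–28 N at the wrist) and back up. The dial pointer turned by what looks like four teeth. I judged this by eye in a small, low-resolution enlarged crop, so it was not measured.
- **Order board:** After the counting I took it from the sorter and leaned it at about 20° against the crate's robot-facing long side. By the arm's readings its lower edge is about 35 mm out from the crate. It did not move when released, and the wrist force read zero.

**Last checks:** The final pictures show the tins upright and the board resting on the crate. The other objects look unmoved, and the gripper is clear of everything. The two cameras disagreed by about 3–7 mm, mostly in x, so I used averages. The crate's face turned out a few millimetres further away than measured, so I pushed the board in until it touched the rim. No check failed.

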